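# Clear up the dye bench

## Robot

A 6-joint arm with a two-finger parallel gripper is mounted at the origin on the work surface. World frame = base frame: x ahead of the robot, y to its left, z up, the work surface at z = 0. Lengths are in m, angles in rad, forces in N, time in s.
With the tool pointing down it reaches from about 0.35 to 0.975 m from the base axis. Payload 7.1 kg.
Tool frame: the origin (TCP) lies on the mounting face of the last link; the fingertips stand 182 mm ahead of it and the grasp point (between the pads) lies 163 mm ahead of it; z points along the fingers, x is the direction in which the jaws open and shut, and the axes are right-handed (so a half turn about z gives the same grasp; the last joint's range is limited). The gripper opens to 88 mm and grips with 3 to 60 N. Pads are 20 mm wide; open, the fingers measure 115 mm over their backs; the gripper's body (75 mm by 178 mm) begins 61 mm behind the grasp point.
Start: joints at [-1.121, 0.423, 1.63, -0, 1.089, -0.019], TCP at [0.282, -0.558, 0.405] pointing down, gripper open.
Joint ranges: [-3, 3], [-0.9, 2.11], [0.09, 2.58], [-1.31, 4.45], [0.11, 2.69], [-2.54, 2.54]. Speed limits (rad/s): [2.39, 2.39, 3.01, 3.14, 3.14, 3.14].

## Interface

Orientations are given as a unit quaternion [x, y, z, w].
In Python, from plant import telemetry, optics, robot gives the robot as it stands.
- The arm moves only by the tool send_rows, never from a script. Its argument "commands" is a list of rows, each an object with "xyz": the shift along the tool's x, y, z in units of 40 mm (1.0 is 40 mm), a list of three; "rot": the turn, a rotation vector about the tool's x, y, z in degrees, a list of three; "fingers": the closure, from 0 (fully open) to 1 (shut). A call has 1 to 5 rows; each row is the pose to reach, as a shift and turn from the pose commanded when the call began, along the tool's axes at that moment; what a row does not reach only later rows make up. A row lasts 1/12 s, in which the tool goes at most 41.7 mm and 7.16 degrees, less where a joint would pass 70% of its speed; a pose out of reach is approached as far as the arm can. A call with a gripper value outside its range is refused whole. The fingers move at their own pace and stop on an object; "grip_force" is the grip in N (left out, the last holds). Time passes only in rows, so rows that repeat a pose let the fingers close. It gives the time, the measured TCP pose, the force and the opening at its end, in the units of the state.
- telemetry.get_obs(): the state, without advancing time (a new reading comes with each control period).
- optics.get_image(name): name is "scene" or "top" or "wrist"; returns a dict with "img" (420x560x3 uint8, blue, green, red), "fx", "fy", "cx", "cy" (pixels), "k1" (the pictures are not rectified: a ray, as slopes to the right and down, at radius r is drawn at 1 + k1 r^2 times it, then the intrinsics apply), "extrinsics" (4x4, takes a point from camera to world coordinates). Camera axes: x right, y down, z forward; pixel columns grow to the right and rows downward; lengths in m; the calibration is good to about 2 mm. A picture is of the moment at which its call begins. There is no depth.
- robot.hand_in(): hands the job in, once; it reports no verdict.
The state is a dict: "t": time; "qpos": joint angles; "joint_velocities": joint speeds; "effort": joint torques, N m; "tool_pos": TCP position; "eef_rot": TCP orientation; "contact_force": force on the tool from outside, world axes, zero at the start; "ft_torque": the same for the moment, N m; "width": opening from 0.0 (shut) to 1.0 (fully open).
Only numpy, scipy, OpenCV 4.12 (cv2) and the standard library are available. Lean on these libraries where they do the work, as an engineer would, in place of code of your own. Each camera call takes 0.05 s, during which the arm holds its last target.

## Task

Clear up after dyeing: load the three dye jars upright, one by one, into the gravity feeder through its funnel so that they will come out at the bottom light to dark (yellow first, then red, then blue on top). Lay the wooden printing block flat, handle up, in the dark wooden tray and the flat brush, the same way up as it lies now, flat in the green tray. Leave the lilac cup standing where it is.

Things in the scene. Friction and masses are not known exactly. Their poses are not given: they have to be found in the camera images.
- yellow_jar: squat round dye jar with a yellow screw cap and yellow body, 40 mm in diameter, 46 mm high overall, straight-sided, about 80 g. Origin at the centre of its underside, z up. Stands upright at the start.
- red_jar: squat round dye jar with a red screw cap and red body, 40 mm in diameter, 46 mm high overall, straight-sided, about 80 g. Origin at the centre of its underside, z up. Stands upright at the start.
- blue_jar: squat round dye jar with a blue screw cap and blue body, 40 mm in diameter, 46 mm high overall, straight-sided, about 80 g. Origin at the centre of its underside, z up. Stands upright at the start.
- print_block: wooden hand printing block, about 120 g: pale base 60 mm (x) by 45 mm (y) and 18 mm thick, with a darker solid grip ridge on top, 50 mm (x) by 22 mm (y), from 18 to 46 mm above the underside. Origin at the centre of the underside, z up, ridge along x.
- brush: flat dye brush lying along its x, about 60 g, 110 mm long: wooden handle 20 mm wide, 12 mm thick from x = -55 to +9 mm, steel ferrule 36 mm wide, 12 mm thick to +25 mm, stiff black bristles 34 mm wide, 10 mm thick to +55 mm. Origin on its underside at mid-length, z up; it balances near x = 0. Grip it across the handle near x = -8 mm.
- feeder: fixed gravity feeder: black base 90 mm square, 5 mm thick; clear upright shaft, 46 mm square inside; black square funnel on top, widening from 46 mm at 100 mm height to 70 mm at its rim at 115 mm. Jars let go in the funnel fall and stack (undersides at 5, 51, 97 mm height; the top one sticks out): that is how it works. Gate at its foot (-x side) stays closed. Origin: centre of underside, z up.
- block_tray: dark wooden open tray, fixed to the table, for the printing block: 120 mm along its x, 190 mm along its y (the long way), walls 18 mm high and 4 mm thick, floor 4 mm above the table. Origin at the centre of its underside.
- brush_tray: green enamelled open tray, fixed to the table, for the brush: 120 mm along its x, 190 mm along its y (the long way), walls 18 mm high and 4 mm thick, floor 4 mm above the table. Origin at the centre of its underside.
- cup: small lilac ceramic cup, a bystander, 48 mm across and 55 mm high, open at the top. Origin at the centre of its underside.

How it is judged:
By the outcome, as a careful person would: the job done as asked, in the order asked, and still so for the second after the job is handed in, with the robot touching nothing.
It also fails if it takes over 120 s, if anything falls off the work surface, if the arm or the gripper's body presses on something with over 40 N, if the wrist force passes 120 N, or if a joint passes its speed limit or range.

## Working session

There is one attempt and no reset: what is moved stays moved. The work goes in short steps, Python scripts to look and compute and a tool call to move; the robot and the scene stay as the last step left them, time stands still between calls to the robot, and variables do not carry over. Pictures are saved under pics/ and viewed, and the job is handed in when it is done.

Besides the shell and the picture viewer there is one more tool, called after "Call:" as name([rows], argument=value, ...), one row to a line, values as JSON. send_rows: Moves the arm, as the interface text tells. Its arguments: {"type":"object","properties":{"commands":{"type":"array","items":{"type":"object","properties":{"xyz":{"type":"array","items":{"type":"number"}},"rot":{"type":"array","items":{"type":"number"}},"fingers":{"type":"number"}}}},"grip_force":{"type":"number"}},"required":["commands"]}

```bash
ls; mkdir -p pics; python3 - <<'E'
from plant import telemetry, optics, robot
import cv2,numpy as np
print(telemetry.get_obs())
for n in ["scene","top","wrist"]:
    d=optics.get_image(n); cv2.imwrite(f"pics/{n}0.png",d["img"])
    print(n,d["fx"],d["fy"],d["cx"],d["cy"],d["k1"]);print(np.round(d["extrinsics"],4))
E
```

```text
pics
{'t': 0.0, 'qpos': array([-1.12100889e+00,  4.23831851e-01,  1.63069958e+00, -3.37140455e-05,
        1.08862131e+00, -1.89978653e-02]), 'joint_velocities': array([0.00051377, 0.00027063, 0.00089093, 0.00140867, 0.00132748,
       0.00043452]), 'effort': array([-3.85302686e-03, -5.44638813e+01, -2.73670381e+01,  6.40251464e-02,
        2.27707950e-02, -1.59348792e-04]), 'tool_pos': array([ 0.28227263, -0.55730427,  0.40390334]), 'eef_rot': array([ 8.52002361e-01, -5.23537361e-01, -6.64773758e-04, -4.08369684e-04]), 'contact_force': array([-0.31447846,  0.35246122,  0.00726988]), 'ft_torque': array([ 0.04315511, -0.02699668,  0.00816431]), 'width': 0.999695967600588}
scene 394.63459598975487 394.63459598975487 284.58455988157874 206.44265751706286 -0.11170225993891733
[[-0.7954  0.4945 -0.3504  0.8411]
 [ 0.6058  0.6323 -0.4829  0.4107]
 [-0.0173 -0.5964 -0.8025  0.7041]
 [ 0.      0.      0.      1.    ]]
top 436.5203770110529 436.5203770110529 273.6984872469276 204.86932019618595 -0.028779576744557802
[[-1.880e-02 -9.812e-01  1.920e-01  3.486e-01]
 [-9.998e-01  1.780e-02 -6.600e-03  6.000e-04]
 [ 3.100e-03 -1.921e-01 -9.814e-01  9.610e-01]
 [ 0.000e+00  0.000e+00  0.000e+00  1.000e+00]]
wrist 327.22068568884083 327.22068568884083 277.2675468419965 211.39097603516652 -0.05667454479154101
[[ 0.4514 -0.8547 -0.2565  0.3523]
 [-0.8923 -0.4329 -0.1277 -0.5233]
 [-0.0019  0.2865 -0.9581  0.3841]
 [ 0.      0.      0.      1.    ]]
```

View pics/top0.png

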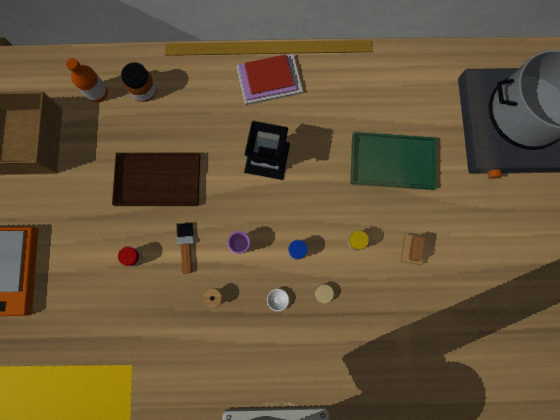

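View pics/scene0.png

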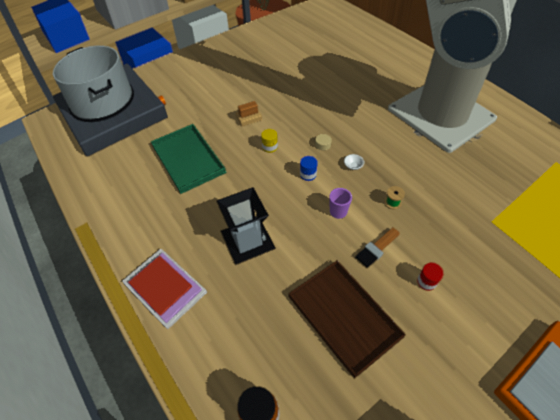

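View pics/wrist0.png

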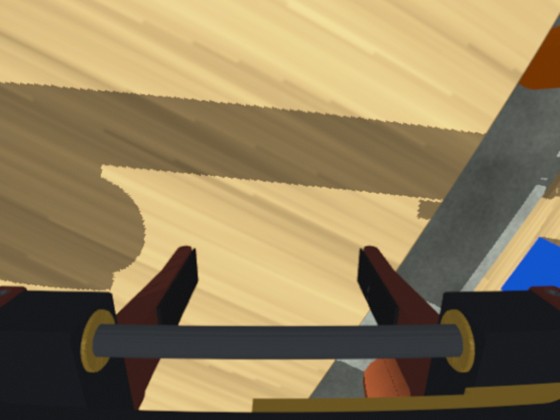

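```bash
python3 - <<'E'
import cv2,numpy as np
t=cv2.imread("pics/top0.png");s=cv2.imread("pics/scene0.png")
def z(im,x,y,w,h,f): return cv2.resize(im[y:y+h,x:x+w],None,fx=f,fy=f,interpolation=cv2.INTER_CUBIC)
a=z(t,105,115,195,150,4);b=z(t,235,115,200,150,4)
cv2.imwrite("pics/ta.png",a);cv2.imwrite("pics/tb.png",b)
cv2.imwrite("pics/sa.png",z(s,200,90,200,150,4))
E
```

```text
(no output)
```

View pics/ta.png

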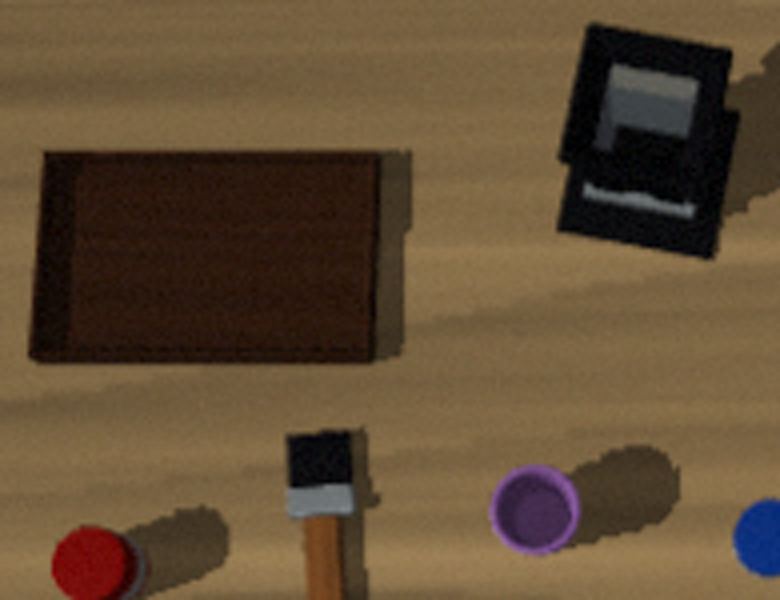

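View pics/tb.png

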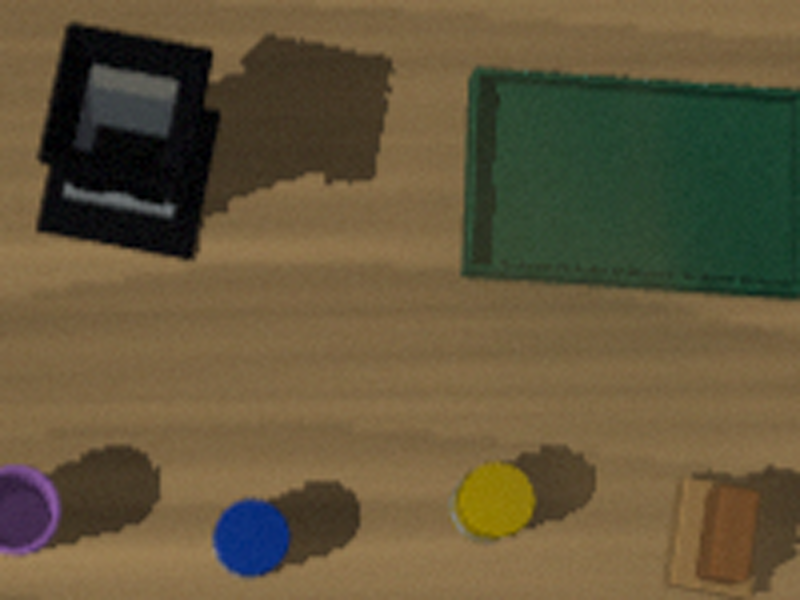

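View pics/sa.png

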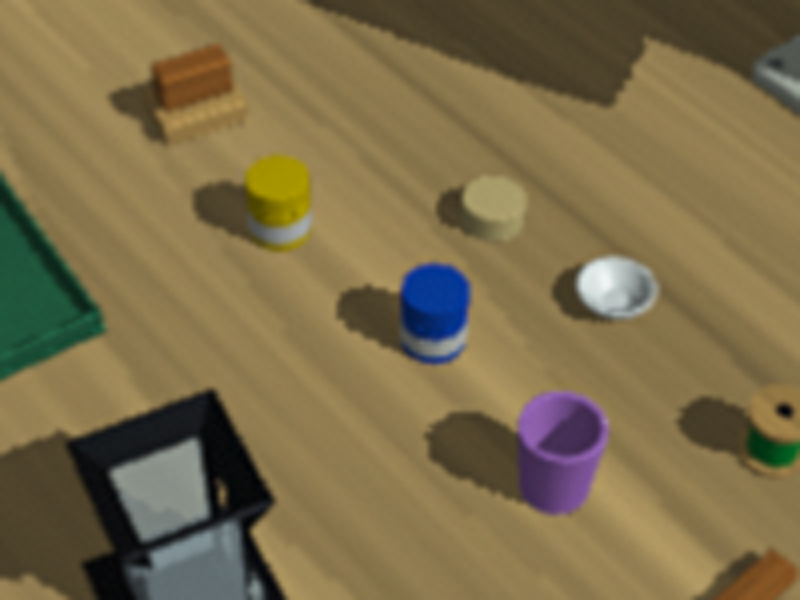

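```bash
cat > h.py <<'E'
import cv2,numpy as np
from plant import telemetry, optics, robot
from scipy.spatial.transform import Rotation as R
def K(d): return np.array([[d["fx"],0,d["cx"]],[0,d["fy"],d["cy"]],[0,0,1.]]),np.array([d["k1"],0,0,0,0.])
def plane(d,uv,z):
    k,D=K(d); uv=np.asarray(uv,float).reshape(-1,1,2)
    n=cv2.undistortPoints(uv,k,D).reshape(-1,2)
    E=np.asarray(d["extrinsics"]); r=np.c_[n,np.ones(len(n))]@E[:3,:3].T; o=E[:3,3]
    return o+r*((z-o[2])/r[:,2])[:,None]
def proj(d,P):
    k,D=K(d);Ei=np.linalg.inv(d["extrinsics"])
    return cv2.projectPoints(np.asarray(P,float).reshape(-1,1,3),cv2.Rodrigues(Ei[:3,:3])[0],Ei[:3,3],k,D)[0].reshape(-1,2)
def mask(img,lo,hi):
    return cv2.inRange(cv2.cvtColor(img,cv2.COLOR_BGR2HSV),np.array(lo),np.array(hi))
def blobs(m,roi=None,mina=30):
    if roi: 
        q=np.zeros_like(m);x,y,w,h=roi;q[y:y+h,x:x+w]=m[y:y+h,x:x+w];m=q
    c=cv2.findContours(m,cv2.RETR_EXTERNAL,cv2.CHAIN_APPROX_NONE)[0]
    return sorted([a for a in c if cv2.contourArea(a)>=mina],key=cv2.contourArea)[::-1]
E
python3 - <<'E'
from h import *
np.set_printoptions(precision=4,suppress=True)
t=optics.get_image("top");s=optics.get_image("scene")
im=t["img"]
for n,roi,px in [("yellow",(345,225,30,30),0),("red",(112,240,32,32),0),("blue",(285,235,28,28),0),("cup",(225,228,28,28),0)]:
    x,y,w,h=roi
    hsv=cv2.cvtColor(im,cv2.COLOR_BGR2HSV)
    lohi={"yellow":((22,180,90),(35,255,255)),"red":((0,180,60),(8,255,255)),"blue":((105,180,60),(130,255,255)),"cup":((130,80,40),(160,255,255))}[n]
    m=mask(im,*lohi)
    if n=="red": m|=mask(im,(172,180,60),(180,255,255))
    for c in blobs(m,roi)[:1]:
        (cx,cy),r=cv2.minEnclosingCircle(c);e=cv2.fitEllipse(c)
        z=0.055 if n=="cup" else .046
        print(n,cv2.contourArea(c),(cx,cy,r),e,plane(t,(cx,cy),z),plane(t,e[0],z))
    # disc expected radius px
    P=plane(t,e[0],z)[0]; print("  exp r px",np.linalg.norm(proj(t,P)-proj(t,P+[0,.02,0])))
# feeder corners (crop a offset 105,115 scale 4)
cr=lambda x,y,ox=105,oy=115:((x+.5)/4-.5+ox,(y+.5)/4-.5+oy)
print("rim",plane(t,[cr(590,23),cr(732,47)],.115))
print("rim l",plane(t,[cr(560,160)],.115))
print("base",plane(t,[cr(557,231),cr(715,259),cr(738,113)],.005))
# trays
m=mask(im,(60,100,20),(90,255,255));c=blobs(m,(340,120,110,80))[0]
print("green",cv2.minAreaRect(c)); b=cv2.boxPoints(cv2.minAreaRect(c));print(b,plane(t,b,.018))
E
```

```text
yellow 269.5 (358.2742004394531, 239.66128540039062, 9.866764068603516) ((358.382080078125, 239.7936553955078), (17.96572494506836, 19.223833084106445), 66.63489532470703) [[ 0.4497 -0.1823  0.046 ]] [[ 0.4494 -0.1826  0.046 ]]
  exp r px 9.464730927399213
red 250.5 (126.95613861083984, 255.92982482910156, 9.434444427490234) ((126.88761138916016, 255.72146606445312), (17.740375518798828, 18.106388092041016), 34.505821228027344) [[0.4243 0.3036 0.046 ]] [[0.4247 0.3038 0.046 ]]
  exp r px 9.504926941126868
blue 227.0 (297.5833435058594, 249.125, 9.01522159576416) ((297.5967102050781, 249.08885192871094), (16.747970581054688, 17.415843963623047), 57.68309783935547) [[ 0.4322 -0.0538  0.046 ]] [[ 0.4323 -0.0539  0.046 ]]
  exp r px 9.541164926253503
cup 351.0 (238.39715576171875, 242.04965209960938, 11.122443199157715) ((238.5023193359375, 241.99954223632812), (20.84212303161621, 21.546749114990234), 95.22907257080078) [[0.4484 0.0694 0.055 ]] [[0.4485 0.0692 0.055 ]]
  exp r px 9.613668862502475
rim [[ 0.6918  0.0359  0.115 ]
 [ 0.6775 -0.0367  0.115 ]]
rim l [[0.6186 0.0517 0.115 ]]
base [[ 0.6118  0.0603  0.005 ]
 [ 0.5939 -0.0288  0.005 ]
 [ 0.6801 -0.044   0.005 ]]
green ((397.3408508300781, 160.55799865722656), (78.77838134765625, 51.36075973510742), 3.9451863765716553)
[[356.2781 183.4675]
 [359.8119 132.2284]
 [438.4036 137.6485]
 [434.8698 188.8876]] [[ 0.5783 -0.1905  0.018 ]
 [ 0.6984 -0.2054  0.018 ]
 [ 0.6827 -0.3848  0.018 ]
 [ 0.5629 -0.3656  0.018 ]]
```

```bash
python3 - <<'E'
from h import *
np.set_printoptions(precision=4,suppress=True)
t=optics.get_image("top");s=optics.get_image("scene")
im=t["img"]
cr=lambda x,y,ox=105,oy=115:((x+.5)/4-.5+ox,(y+.5)/4-.5+oy)
p=plane(t,[cr(45,152),cr(380,152),cr(375,361),cr(30,358)],.018);print("btray",p,p.mean(0))
z=cv2.resize(im[225:275,395:435],None,fx=10,fy=10,interpolation=cv2.INTER_CUBIC)
y=cv2.resize(im[215:280,165:205],None,fx=8,fy=8,interpolation=cv2.INTER_CUBIC)
o=np.zeros((520,740,3),np.uint8);o[:500,:400]=z;o[:,410:730]=y
cv2.imwrite("pics/bb.png",o)
# feeder overlay check both views
c=np.array([.648,.007]);th=np.radians(-11);A=np.array([np.cos(th),np.sin(th)]);B=np.array([-A[1],A[0]])
out=[]
for d,(x,y0,w,h) in ((t,(235,110,70,80)),(s,(205,175,80,100))):
    g=cv2.resize(d["img"],None,fx=5,fy=5,interpolation=cv2.INTER_CUBIC)
    for half,zz,col in((.035,.115,(0,255,0)),(.045,.0,(0,0,255)),(.023,.1,(255,255,0))):
        P=[[*(c+i*half*A+j*half*B),zz] for i,j in((1,1),(1,-1),(-1,-1),(-1,1))]
        q=(proj(d,P)+.5)*5-.5
        cv2.polylines(g,[q.astype(int)],True,col,1)
    out.append(g[y0*5:(y0+h)*5,x*5:(x+w)*5][:400])
cv2.imwrite("pics/fe.png",np.hstack(out))
E
```

```text
btray [[0.6599 0.3488 0.018 ]
 [0.6562 0.1591 0.018 ]
 [0.5361 0.1601 0.018 ]
 [0.5413 0.3509 0.018 ]] [0.5984 0.2547 0.018 ]
```

View pics/bb.png

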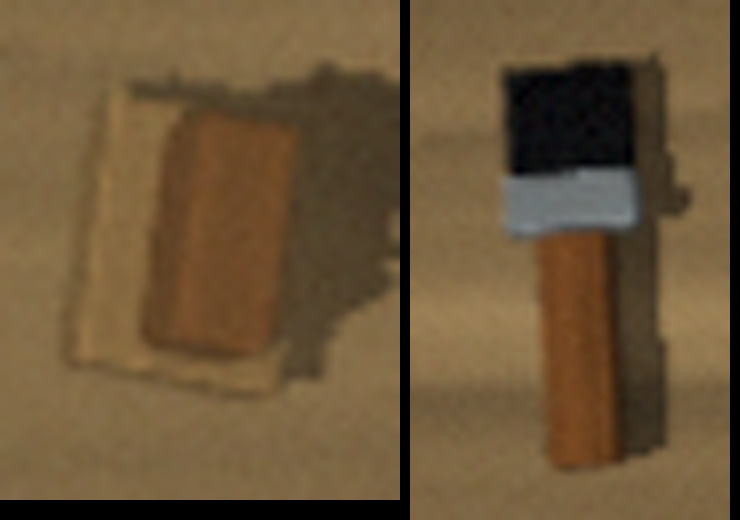

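View pics/fe.png

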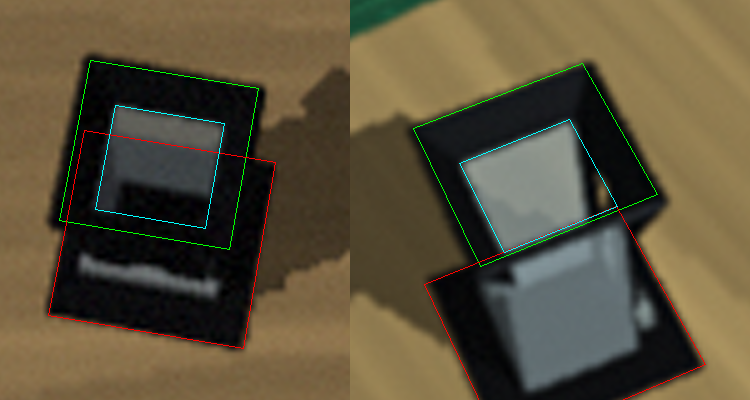

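```bash
cat >> h.py <<'E'
def go(x,y,z,yaw):
    """shift (units 40mm) and turn from measured pose to TCP (x,y,z), tool down, jaws along yaw deg (mod 180 nearest)"""
    o=telemetry.get_obs(); Rm=R.from_quat(o["eef_rot"])
    X=Rm.as_matrix()[:,0]; cur=np.degrees(np.arctan2(X[1],X[0])); best=None
    for k in (-360,-180,0,180,360):
        y2=yaw+k
        if best is None or abs(y2-cur)<abs(best-cur): best=y2
    c,s=np.cos(np.radians(best)),np.sin(np.radians(best))
    T=R.from_matrix(np.array([[c,s,0],[s,-c,0],[0,0,-1.]]).T)
    d=Rm.inv().apply(np.array([x,y,z])-o["tool_pos"])
    print("t",round(o["t"],2),"pos",np.round(o["tool_pos"],4),"yaw",round(cur,1),"w",round(o["width"],3),"F",np.round(o["contact_force"],1))
    print("  xyz",np.round(d/.04,3),"rot",np.round(np.degrees((Rm.inv()*T).as_rotvec()),2))
E
python3 - <<'E'
from h import *
np.set_printoptions(precision=4,suppress=True)
t=optics.get_image("top")
def cr(L,sx,ox,oy,x0=0): return [((x-x0+.5)/sx-.5+ox,(y+.5)/sx-.5+oy) for x,y in L]
p=plane(t,cr([(200,113),(300,125),(272,345),(178,350)],10,395,225),.046);print("ridge",p,p.mean(0))
d=p[0]-p[3]+p[1]-p[2];print(np.degrees(np.arctan2(d[1],d[0])))
p=plane(t,cr([(108,90),(73,362),(270,392)],10,395,225),.018);print("base",p,(p[0]+p[2])/2)
d=p[0]-p[1];print(np.degrees(np.arctan2(d[1],d[0])))
p=plane(t,cr([(553,465),(620,460),(540,235),(607,233)],8,165,215,410),.012);print("handle",p)
a=(p[0]+p[1])/2;b=(p[2]+p[3])/2;print(a,b,np.degrees(np.arctan2(*(b-a)[1::-1])))
p=plane(t,cr([(505,70),(630,62)],8,165,215,410),.010);print("brist",p,p.mean(0)); b=p.mean(0);print((a+b)/2,np.degrees(np.arctan2(*(b-a)[1::-1])),np.linalg.norm(b-a))
go(.4495,-.1825,.404,-22)
E
```

```text
ridge [[ 0.4554 -0.3022  0.046 ]
 [ 0.4525 -0.3233  0.046 ]
 [ 0.4063 -0.3135  0.046 ]
 [ 0.4057 -0.2936  0.046 ]] [ 0.43   -0.3082  0.046 ]
-10.843139231078382
base [[ 0.4641 -0.2917  0.018 ]
 [ 0.4053 -0.2797  0.018 ]
 [ 0.398  -0.3219  0.018 ]] [ 0.4311 -0.3068  0.018 ]
-11.56234408293618
handle [[0.3891 0.1934 0.012 ]
 [0.3901 0.1754 0.012 ]
 [0.4512 0.1982 0.012 ]
 [0.4514 0.1799 0.012 ]]
[0.3896 0.1844 0.012 ] [0.4513 0.1891 0.012 ] 4.323777726836932
brist [[0.4971 0.2092 0.01  ]
 [0.4988 0.1748 0.01  ]] [0.498 0.192 0.01 ]
[0.4438 0.1882 0.011 ] 4.024836808049224 0.10862551799308004
t 0.4 pos [ 0.2824 -0.5575  0.4045] yaw -63.1 w 1.0 F [ 0.7 -1.  -0.3]
  xyz [-6.475 -7.963  0.015] rot [ -0.     0.01 -41.14]
```

Call:
send_rows([
  {"xyz":[-6.475,-7.96,0],"rot":[0,0,-41],"fingers":0},
  {"xyz":[-6.475,-7.96,0],"rot":[0,0,-41],"fingers":0},
  {"xyz":[-6.475,-7.96,0],"rot":[0,0,-41],"fingers":0},
  {"xyz":[-6.475,-7.96,0],"rot":[0,0,-41],"fingers":0},
  {"xyz":[-6.475,-7.96,0],"rot":[0,0,-41],"fingers":0},
], grip_force=20)

```text
t: 0.82
tool_pos: [0.3674, -0.3655, 0.4048]
eef_rot: [0.972, -0.234, 0.0, 0.0]
contact_force: [1.3, -0.5, -0.3]
width: 1.0
```

```bash
python3 -c "
from h import *
go(.4495,-.1825,.404,-22)"
```

```text
t 0.82 pos [ 0.3674 -0.3655  0.4048] yaw -27.0 w 1.0 F [ 1.3 -0.5 -0.3]
  xyz [-0.251 -5.008  0.018] rot [ 0.   -0.02 -5.01]
```

Call:
send_rows([
  {"xyz":[-0.2,-4.3,0],"rot":[0,0,0],"fingers":0},
  {"xyz":[-0.2,-4.3,0],"rot":[0,0,0],"fingers":0},
  {"xyz":[-0.2,-4.3,0],"rot":[0,0,0],"fingers":0},
  {"xyz":[-0.2,-4.3,0],"rot":[0,0,0],"fingers":0},
  {"xyz":[-0.2,-4.3,0],"rot":[0,0,0],"fingers":0},
])

```text
t: 1.23
tool_pos: [0.4406, -0.2063, 0.4049]
eef_rot: [0.972, -0.234, 0.0, -0.001]
contact_force: [-0.9, -0.2, 0.9]
width: 1.003
```

```bash
python3 -c "
from h import *
go(.4495,-.1825,.25,-22)"
```

```text
t 1.23 pos [ 0.4406 -0.2063  0.4049] yaw -27.1 w 1.003 F [-0.9 -0.2  0.9]
  xyz [-0.073 -0.626  3.874] rot [-0.08 -0.01 -5.1 ]
```

Call:
send_rows([
  {"xyz":[-0.07,-0.5,1.0],"rot":[0,0,0],"fingers":0},
  {"xyz":[-0.07,-0.5,3.8],"rot":[0,0,0],"fingers":0},
  {"xyz":[-0.07,-0.5,3.8],"rot":[0,0,0],"fingers":0},
  {"xyz":[-0.07,-0.5,3.8],"rot":[0,0,0],"fingers":0},
  {"xyz":[-0.07,-0.5,3.8],"rot":[0,0,0],"fingers":0},
])

```text
t: 1.65
tool_pos: [0.4436, -0.1908, 0.2476]
eef_rot: [0.972, -0.236, -0.005, -0.001]
contact_force: [-1.3, 0.7, -0.1]
width: 0.999
```

Call:
send_rows([
  {"xyz":[0,0,0],"rot":[0,0,0],"fingers":0},
  {"xyz":[0,0,0],"rot":[0,0,0],"fingers":0},
])

```text
t: 1.82
tool_pos: [0.4464, -0.1923, 0.2541]
eef_rot: [0.972, -0.236, 0.001, 0.0]
contact_force: [-0.0, -0.6, 1.3]
width: 0.998
```

```bash
python3 -c "
from h import *
go(.4495,-.1825,.206,-27)
d=optics.get_image('wrist');cv2.imwrite('pics/w1.png',d['img'])"
```

```text
t 1.82 pos [ 0.4464 -0.1923  0.2541] yaw -27.3 w 0.998 F [-0.  -0.6  1.3]
  xyz [-0.046 -0.253  1.201] rot [-0.   -0.1  -0.35]
```

View pics/w1.png

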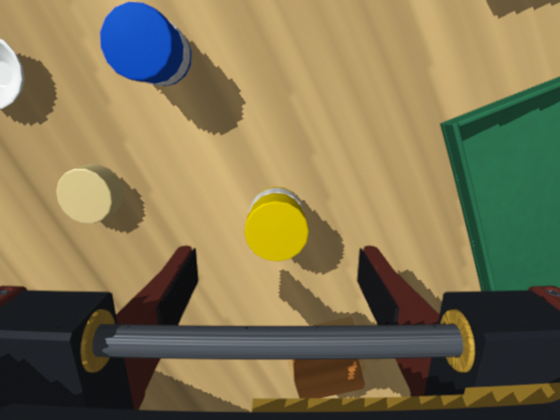

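```bash
cat >> h.py <<'E'
HSV={"yellow":((22,180,90),(35,255,255)),"red":((0,180,60),(8,255,255)),"blue":((105,180,60),(130,255,255))}
def wj(n,z=.046):
    d=optics.get_image('wrist');m=mask(d['img'],*HSV[n])
    if n=="red": m|=mask(d['img'],(172,180,60),(180,255,255))
    m=cv2.morphologyEx(m,cv2.MORPH_OPEN,np.ones((5,5),np.uint8))
    for c in blobs(m,(0,0,560,285),300)[:2]:
        # cap disc: cap side leans toward nadir; use lower part by circle
        e=cv2.minEnclosingCircle(c); b=cv2.boundingRect(c); print(n,e,b,plane(d,e[0],z))
    return d
E
python3 -c "
from h import *
wj('yellow')
go(.4495,-.1825,.206,-27)"
```

```text
yellow ((275.1221923828125, 226.81076049804688), 33.74333190917969) (244, 194, 64, 67) [[ 0.45147062 -0.18242217  0.046     ]]
t 1.92 pos [ 0.4466 -0.1924  0.2549] yaw -27.4 w 0.998 F [ 1.1 -0.6  0.1]
  xyz [-0.055 -0.252  1.222] rot [-0.01 -0.24 -0.35]
```

Call:
send_rows([
  {"xyz":[-0.045,-0.26,0.0],"rot":[0,0,0],"fingers":0},
  {"xyz":[-0.045,-0.26,1.2],"rot":[0,0,0],"fingers":0},
  {"xyz":[-0.045,-0.26,1.2],"rot":[0,0,0],"fingers":0},
  {"xyz":[-0.045,-0.26,1.2],"rot":[0,0,0],"fingers":0},
  {"xyz":[-0.045,-0.26,1.2],"rot":[0,0,0],"fingers":0.8},
])

```text
t: 2.33
tool_pos: [0.449, -0.1814, 0.2054]
eef_rot: [0.972, -0.236, -0.0, -0.0]
contact_force: [0.5, -0.7, -0.2]
width: 0.957
```

Call:
send_rows([
  {"xyz":[0,0,0],"rot":[0,0,0],"fingers":0.8},
  {"xyz":[0,0,0],"rot":[0,0,0],"fingers":0.8},
  {"xyz":[0,0,0],"rot":[0,0,0],"fingers":0.8},
  {"xyz":[0,0,0],"rot":[0,0,0],"fingers":0.8},
  {"xyz":[0,0,0],"rot":[0,0,0],"fingers":0.8},
])

```text
t: 2.75
tool_pos: [0.449, -0.1818, 0.2053]
eef_rot: [0.972, -0.236, 0.0, 0.0]
contact_force: [-0.2, -0.9, 0.3]
width: 0.585
```

```bash
python3 -c "
from h import *
go(.648,.007,.40,-27)
d=optics.get_image('wrist');cv2.imwrite('pics/w2.png',d['img'])"
```

```text
t 2.75 pos [ 0.449  -0.1818  0.2053] yaw -27.3 w 0.585 F [-0.2 -0.9  0.3]
  xyz [ 2.256 -6.476 -4.866] rot [-0.   -0.06 -0.34]
```

View pics/w2.png

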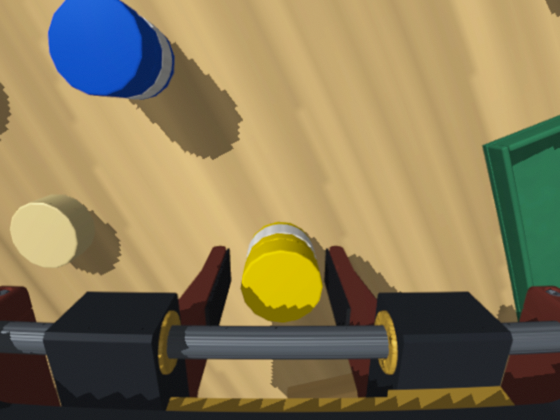

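Call:
send_rows([
  {"xyz":[0,0,0],"rot":[0,0,0],"fingers":0.8},
  {"xyz":[0,0,0],"rot":[0,0,0],"fingers":0.8},
  {"xyz":[0,0,0],"rot":[0,0,0],"fingers":0.8},
  {"xyz":[0,0,0],"rot":[0,0,0],"fingers":0.8},
  {"xyz":[0,0,-0.25],"rot":[0,0,0],"fingers":0.8},
])

```text
t: 3.22
tool_pos: [0.4483, -0.1814, 0.2137]
eef_rot: [0.972, -0.236, -0.001, -0.0]
contact_force: [-0.0, 0.5, -1.1]
width: 0.453
```

Call:
send_rows([
  {"xyz":[0,0,-0.6],"rot":[0,0,0],"fingers":0.8},
  {"xyz":[0,0,-1.4],"rot":[0,0,0],"fingers":0.8},
  {"xyz":[0,0,-2.3],"rot":[0,0,0],"fingers":0.8},
  {"xyz":[0,0,-3.2],"rot":[0,0,0],"fingers":0.8},
  {"xyz":[0,0,-4.0],"rot":[0,0,0],"fingers":0.8},
])

```text
t: 3.63
tool_pos: [0.4483, -0.1814, 0.377]
eef_rot: [0.972, -0.236, -0.0, -0.0]
contact_force: [0.7, 0.0, -1.6]
width: 0.453
```

```bash
python3 -c "
from h import *
go(.648,.007,.40,-27)
d=optics.get_image('wrist');cv2.imwrite('pics/w3.png',d['img'])"
```

```text
t 3.63 pos [ 0.4483 -0.1814  0.377 ] yaw -27.3 w 0.453 F [ 0.7  0.  -1.6]
  xyz [ 2.272 -6.475 -0.577] rot [-0.    0.02 -0.33]
```

View pics/w3.png

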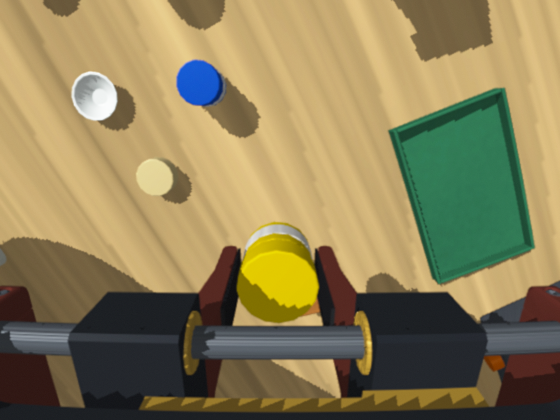

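Call:
send_rows([
  {"xyz":[1.1,-3.2,0],"rot":[0,0,0],"fingers":0.8},
  {"xyz":[1.65,-4.7,0],"rot":[0,0,0],"fingers":0.8},
  {"xyz":[1.65,-4.7,0],"rot":[0,0,0],"fingers":0.8},
  {"xyz":[1.65,-4.7,0],"rot":[0,0,0],"fingers":0.8},
  {"xyz":[1.65,-4.7,0],"rot":[0,0,0],"fingers":0.8},
])

```text
t: 4.1
tool_pos: [0.5952, -0.0427, 0.3748]
eef_rot: [0.972, -0.236, -0.0, -0.0]
contact_force: [0.7, -0.5, -0.1]
width: 0.448
```

Call:
send_rows([
  {"xyz":[0.5,-1.5,0],"rot":[0,0,0],"fingers":0.8},
  {"xyz":[0.55,-1.65,0],"rot":[0,0,0],"fingers":0.8},
  {"xyz":[0.55,-1.65,0],"rot":[0,0,0],"fingers":0.8},
  {"xyz":[0.55,-1.65,0],"rot":[0,0,0],"fingers":0.8},
  {"xyz":[0.55,-1.65,0],"rot":[0,0,0],"fingers":0.8},
])

```text
t: 4.52
tool_pos: [0.6428, 0.0035, 0.374]
eef_rot: [0.972, -0.236, -0.001, 0.0]
contact_force: [-0.9, 0.5, -0.4]
width: 0.452
```

```bash
python3 -c "
from h import *
go(.648,.007,.303,-27)
d=optics.get_image('top');s=optics.get_image('scene');cv2.imwrite('pics/t3.png',np.hstack([cv2.resize(d['img'][80:220,200:340],(390,390)),cv2.resize(s['img'][100:300,170:370],(400,390))]))"
```

```text
t 4.52 pos [0.6428 0.0035 0.374 ] yaw -27.3 w 0.452 F [-0.9  0.5 -0.4]
  xyz [ 0.078 -0.14   1.775] rot [ 0.07  0.11 -0.31]
```

View pics/t3.png

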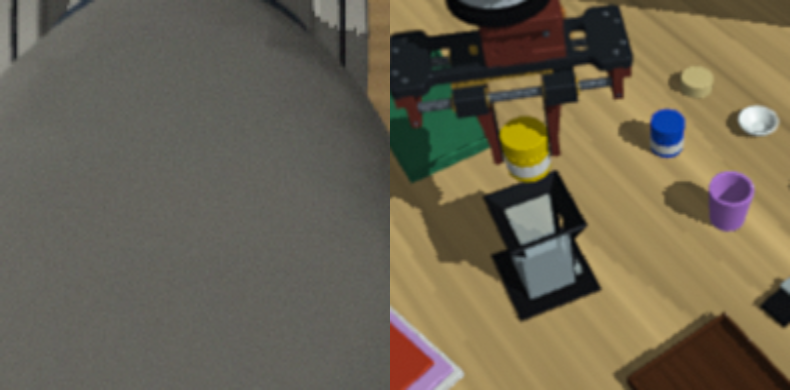

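Call:
send_rows([
  {"xyz":[0.08,-0.14,0],"rot":[0,0,0],"fingers":0.8},
  {"xyz":[0.08,-0.14,0.7],"rot":[0,0,0],"fingers":0.8},
  {"xyz":[0.08,-0.14,1.4],"rot":[0,0,0],"fingers":0.8},
  {"xyz":[0.08,-0.14,1.4],"rot":[0,0,0],"fingers":0.8},
  {"xyz":[0.08,-0.14,1.4],"rot":[0,0,0],"fingers":0.8},
])

```text
t: 5.03
tool_pos: [0.6485, 0.0066, 0.3177]
eef_rot: [0.972, -0.237, -0.002, 0.0]
contact_force: [0.3, -0.6, -1.1]
width: 0.452
```

```bash
python3 -c "
from h import *
go(.648,.007,.303,-27)
d=optics.get_image('wrist');s=optics.get_image('scene');cv2.imwrite('pics/t4.png',np.hstack([cv2.resize(d['img'],(400,300)),cv2.resize(s['img'][150:250,190:290],(300,300))]))"
```

```text
t 5.03 pos [0.6485 0.0066 0.3177] yaw -27.4 w 0.452 F [ 0.3 -0.6 -1.1]
  xyz [-0.015 -0.003  0.367] rot [ 0.09  0.18 -0.38]
```

View pics/t4.png

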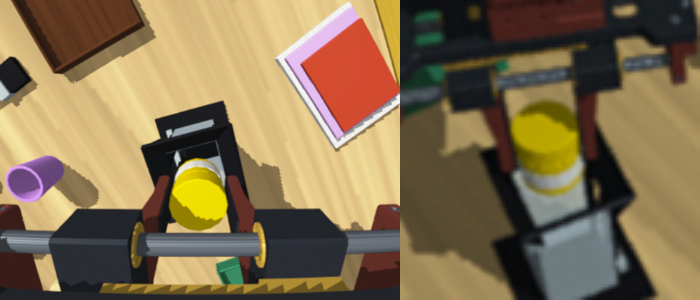

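Call:
send_rows([
  {"xyz":[0,0,0.2],"rot":[0,0,0],"fingers":0.8},
  {"xyz":[0,0,0.38],"rot":[0,0,0],"fingers":0.8},
  {"xyz":[0,0,0.38],"rot":[0,0,0],"fingers":0.8},
  {"xyz":[0,0,0.38],"rot":[0,0,0],"fingers":0.8},
])

```text
t: 5.47
tool_pos: [0.6489, 0.0071, 0.3032]
eef_rot: [0.972, -0.236, -0.0, 0.0]
contact_force: [-0.3, 0.8, -0.1]
width: 0.449
```

```bash
python3 -c "
from h import *
go(.648,.007,.303,-27)
d=optics.get_image('wrist');s=optics.get_image('scene');cv2.imwrite('pics/t5.png',np.hstack([cv2.resize(d['img'],(400,300)),cv2.resize(s['img'][150:250,190:290],(300,300))]))"
```

```text
t 5.47 pos [0.6489 0.0071 0.3032] yaw -27.3 w 0.449 F [-0.3  0.8 -0.1]
  xyz [-0.02   0.013  0.005] rot [ 0.02  0.04 -0.33]
```

View pics/t5.png

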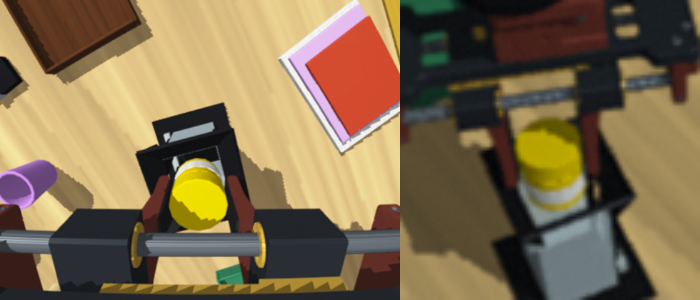

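Release; no contact so far.

Call:
send_rows([
  {"xyz":[0,0,0],"rot":[0,0,0],"fingers":0},
  {"xyz":[0,0,0],"rot":[0,0,0],"fingers":0},
  {"xyz":[0,0,0],"rot":[0,0,0],"fingers":0},
  {"xyz":[0,0,0],"rot":[0,0,0],"fingers":0},
  {"xyz":[0,0,-0.5],"rot":[0,0,0],"fingers":0},
])

```text
t: 5.98
tool_pos: [0.6478, 0.0071, 0.3203]
eef_rot: [0.972, -0.236, -0.003, 0.001]
contact_force: [-1.0, -0.3, -0.8]
width: 0.793
```

Call:
send_rows([
  {"xyz":[0,0,-1],"rot":[0,0,0],"fingers":0},
  {"xyz":[0,0,-2],"rot":[0,0,0],"fingers":0},
  {"xyz":[0,0,-2],"rot":[0,0,0],"fingers":0},
  {"xyz":[0,0,-2],"rot":[0,0,0],"fingers":0},
])

```text
t: 6.32
tool_pos: [0.6498, 0.0071, 0.4067]
eef_rot: [0.972, -0.236, 0.003, -0.001]
contact_force: [-0.2, 0.3, -0.4]
width: 0.999
```

```bash
python3 -c "
from h import *
go(.4245,.304,.40,36)
d=optics.get_image('wrist');s=optics.get_image('scene');cv2.imwrite('pics/t6.png',np.hstack([cv2.resize(d['img'],(400,300)),cv2.resize(s['img'][170:270,200:300],(300,300))]))"
```

```text
t 6.32 pos [0.6498 0.0071 0.4067] yaw -27.3 w 0.999 F [-0.2  0.3 -0.4]
  xyz [-8.412 -4.007  0.132] rot [ 3.000e-02 -3.600e-01 -6.333e+01]
```

View pics/t6.png

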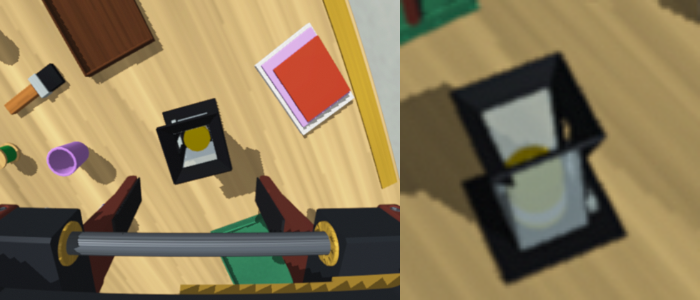

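Call:
send_rows([
  {"xyz":[-4.2,-2.0,0],"rot":[0,0,0],"fingers":0},
  {"xyz":[-4.2,-2.0,0],"rot":[0,0,0],"fingers":0},
  {"xyz":[-4.2,-2.0,0],"rot":[0,0,0],"fingers":0},
  {"xyz":[-4.2,-2.0,0],"rot":[0,0,0],"fingers":0},
  {"xyz":[-4.2,-2.0,0],"rot":[0,0,0],"fingers":0},
])

```text
t: 6.83
tool_pos: [0.5333, 0.1576, 0.4013]
eef_rot: [0.972, -0.236, -0.003, 0.001]
contact_force: [-0.1, 0.2, -0.3]
width: 0.999
```

Call:
send_rows([
  {"xyz":[-4.2,-2.0,0],"rot":[0,0,0],"fingers":0},
  {"xyz":[-4.2,-2.0,0],"rot":[0,0,0],"fingers":0},
  {"xyz":[-4.2,-2.0,0],"rot":[0,0,0],"fingers":0},
  {"xyz":[-4.2,-2.0,0],"rot":[0,0,0],"fingers":0},
  {"xyz":[-4.2,-2.0,0],"rot":[0,0,0],"fingers":0},
])

```text
t: 7.25
tool_pos: [0.421, 0.3056, 0.4016]
eef_rot: [0.972, -0.235, -0.002, 0.001]
contact_force: [0.2, -0.9, 0.8]
width: 1.0
```

Call:
send_rows([
  {"xyz":[0,0,1.0],"rot":[0,0,0],"fingers":0},
  {"xyz":[0,0,2.0],"rot":[0,0,0],"fingers":0},
  {"xyz":[0,0,3.0],"rot":[0,0,0],"fingers":0},
  {"xyz":[0,0,3.8],"rot":[0,0,0],"fingers":0},
  {"xyz":[0,0,3.8],"rot":[0,0,0],"fingers":0},
])

```text
t: 7.67
tool_pos: [0.421, 0.3016, 0.2445]
eef_rot: [0.972, -0.236, -0.005, 0.005]
contact_force: [-0.9, -1.1, 0.5]
width: 0.993
```

Call:
send_rows([
  {"xyz":[0,0,0],"rot":[0,0,0],"fingers":0},
  {"xyz":[0,0,0],"rot":[0,0,0],"fingers":0},
])

```text
t: 7.83
tool_pos: [0.4244, 0.3037, 0.252]
eef_rot: [0.972, -0.236, -0.0, 0.0]
contact_force: [1.5, 0.7, 0.3]
width: 0.997
```

```bash
python3 -c "
from h import *
d=wj('red');cv2.imwrite('pics/w7.png',d['img'])
go(.4245,.304,.206,-27)"
```

```text
red ((277.1180114746094, 238.58323669433594), 34.118160247802734) (246, 205, 64, 68) [[0.42657014 0.30739613 0.046     ]]
t 7.88 pos [0.4247 0.3038 0.2529] yaw -27.3 w 1.0 F [ 0.3  0.2 -0.1]
  xyz [-7.000e-03  1.000e-03  1.172e+00] rot [-0.1  -0.05 -0.34]
```

View pics/w7.png

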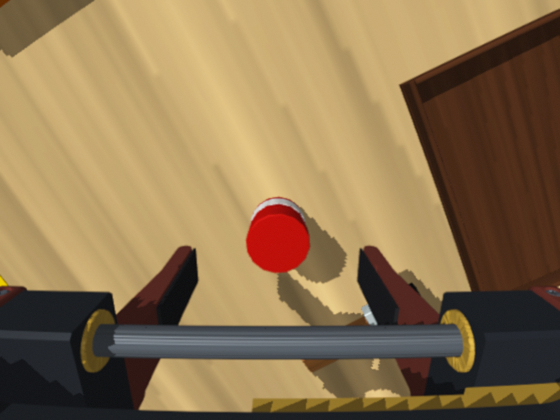

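Call:
send_rows([
  {"xyz":[0,-0.02,0.6],"rot":[0,0,0],"fingers":0},
  {"xyz":[0,-0.02,1.17],"rot":[0,0,0],"fingers":0},
  {"xyz":[0,-0.02,1.17],"rot":[0,0,0],"fingers":0},
  {"xyz":[0,-0.02,1.17],"rot":[0,0,0],"fingers":0.8},
  {"xyz":[0,-0.02,1.17],"rot":[0,0,0],"fingers":0.8},
])

```text
t: 8.3
tool_pos: [0.4251, 0.3046, 0.2066]
eef_rot: [0.972, -0.236, 0.001, -0.001]
contact_force: [-0.1, -0.7, -0.1]
width: 0.887
```

Call:
send_rows([
  {"xyz":[0,0,0],"rot":[0,0,0],"fingers":0.8},
  {"xyz":[0,0,0],"rot":[0,0,0],"fingers":0.8},
  {"xyz":[0,0,0],"rot":[0,0,0],"fingers":0.8},
  {"xyz":[0,0,0],"rot":[0,0,0],"fingers":0.8},
  {"xyz":[0,0,0],"rot":[0,0,0],"fingers":0.8},
])

```text
t: 8.72
tool_pos: [0.4245, 0.3043, 0.2051]
eef_rot: [0.972, -0.236, 0.0, -0.0]
contact_force: [0.5, -0.4, 0.4]
width: 0.508
```

Call:
send_rows([
  {"xyz":[0,0,0],"rot":[0,0,0],"fingers":0.8},
  {"xyz":[0,0,0],"rot":[0,0,0],"fingers":0.8},
  {"xyz":[0,0,0],"rot":[0,0,0],"fingers":0.8},
  {"xyz":[0,0,0],"rot":[0,0,0],"fingers":0.8},
])

```text
t: 9.05
tool_pos: [0.4245, 0.3043, 0.2049]
eef_rot: [0.972, -0.236, 0.0, -0.0]
contact_force: [0.1, -1.2, 4.8]
width: 0.455
```

Call:
send_rows([
  {"xyz":[0,0,-0.3],"rot":[0,0,0],"fingers":0.8},
  {"xyz":[0,0,-1.2],"rot":[0,0,0],"fingers":0.8},
  {"xyz":[0,0,-2.2],"rot":[0,0,0],"fingers":0.8},
  {"xyz":[0,0,-3.2],"rot":[0,0,0],"fingers":0.8},
  {"xyz":[0,0,-4.2],"rot":[0,0,0],"fingers":0.8},
])

```text
t: 9.47
tool_pos: [0.4239, 0.3039, 0.3748]
eef_rot: [0.972, -0.236, -0.0, 0.0]
contact_force: [0.8, 0.4, -0.2]
width: 0.447
```

```bash
python3 -c "
from h import *
d=wj('red');cv2.imwrite('pics/w8.png',d['img'])
go(.648,.007,.37,-27)"
```

```text
red ((277.2810363769531, 271.4778137207031), 42.60102844238281) (236, 229, 83, 56) [[0.38696301 0.23204467 0.046     ]]
t 9.52 pos [0.4259 0.3052 0.3824] yaw -27.3 w 0.451 F [2.1 2.2 4.8]
  xyz [8.354 4.078 0.314] rot [-0.55 -0.3  -0.33]
```

View pics/w8.png

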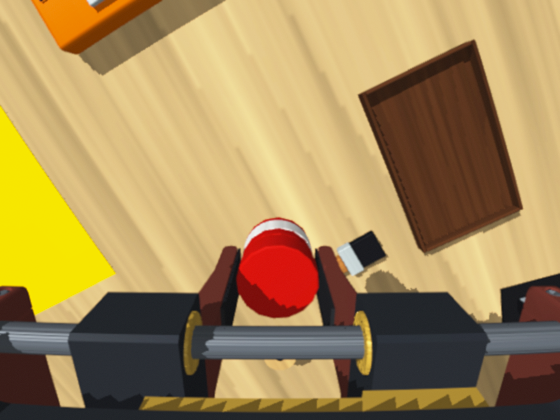

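Call:
send_rows([
  {"xyz":[4.2,2.05,0],"rot":[0,0,0],"fingers":0.8},
  {"xyz":[4.2,2.05,0],"rot":[0,0,0],"fingers":0.8},
  {"xyz":[4.2,2.05,0],"rot":[0,0,0],"fingers":0.8},
  {"xyz":[4.2,2.05,0],"rot":[0,0,0],"fingers":0.8},
  {"xyz":[4.2,2.05,0],"rot":[0,0,0],"fingers":0.8},
])

```text
t: 9.93
tool_pos: [0.5378, 0.1511, 0.3733]
eef_rot: [0.971, -0.237, 0.001, 0.0]
contact_force: [-0.1, 0.0, -0.2]
width: 0.455
```

Call:
send_rows([
  {"xyz":[4.15,2.03,0],"rot":[0,0,0],"fingers":0.8},
  {"xyz":[4.15,2.03,0],"rot":[0,0,0],"fingers":0.8},
  {"xyz":[4.15,2.03,0],"rot":[0,0,0],"fingers":0.8},
  {"xyz":[4.15,2.03,0],"rot":[0,0,0],"fingers":0.8},
  {"xyz":[4.15,2.03,0],"rot":[0,0,0],"fingers":0.8},
])

```text
t: 10.35
tool_pos: [0.6483, 0.002, 0.3731]
eef_rot: [0.971, -0.237, 0.001, 0.0]
contact_force: [0.2, -0.5, -0.3]
width: 0.451
```

Call:
send_rows([
  {"xyz":[0,0,0],"rot":[0,0,0],"fingers":0.8},
  {"xyz":[0,0,0],"rot":[0,0,0],"fingers":0.8},
])

```text
t: 10.52
tool_pos: [0.646, 0.0053, 0.3723]
eef_rot: [0.971, -0.237, -0.001, -0.0]
contact_force: [-0.9, 0.4, -0.9]
width: 0.446
```

```bash
python3 -c "
from h import *
go(.648,.007,.303,-27)"
```

```text
t 10.52 pos [0.646  0.0053 0.3723] yaw -27.4 w 0.446 F [-0.9  0.4 -0.9]
  xyz [ 0.026 -0.061  1.733] rot [ 0.01  0.07 -0.44]
```

Call:
send_rows([
  {"xyz":[0.025,-0.06,0.4],"rot":[0,0,0],"fingers":0.8},
  {"xyz":[0.025,-0.06,0.8],"rot":[0,0,0],"fingers":0.8},
  {"xyz":[0.025,-0.06,1.2],"rot":[0,0,0],"fingers":0.8},
  {"xyz":[0.025,-0.06,1.2],"rot":[0,0,0],"fingers":0.8},
  {"xyz":[0.025,-0.06,1.2],"rot":[0,0,0],"fingers":0.8},
])

```text
t: 10.93
tool_pos: [0.6472, 0.0091, 0.3242]
eef_rot: [0.972, -0.235, -0.001, 0.0]
contact_force: [-0.2, -0.2, -0.6]
width: 0.456
```

```bash
python3 -c "
from h import *
go(.648,.007,.303,-27)"
```

```text
t 10.93 pos [0.6472 0.0091 0.3242] yaw -27.2 w 0.456 F [-0.2 -0.2 -0.6]
  xyz [0.044 0.036 0.529] rot [ 0.06  0.14 -0.23]
```

Call:
send_rows([
  {"xyz":[0.02,0.02,0.25],"rot":[0,0,0],"fingers":0.8},
  {"xyz":[0.02,0.02,0.52],"rot":[0,0,0],"fingers":0.8},
  {"xyz":[0.02,0.02,0.52],"rot":[0,0,0],"fingers":0.8},
  {"xyz":[0.02,0.02,0.52],"rot":[0,0,0],"fingers":0.8},
  {"xyz":[0.02,0.02,0.52],"rot":[0,0,0],"fingers":0.8},
])

```text
t: 11.35
tool_pos: [0.6486, 0.0065, 0.304]
eef_rot: [0.972, -0.236, 0.0, -0.0]
contact_force: [0.1, -0.9, -0.4]
width: 0.451
```

```bash
python3 -c "
from h import *
go(.648,.007,.303,-27)
d=optics.get_image('wrist');s=optics.get_image('scene');cv2.imwrite('pics/t9.png',np.hstack([cv2.resize(d['img'],(400,300)),cv2.resize(s['img'][150:250,190:290],(300,300))]))"
```

```text
t 11.35 pos [0.6486 0.0065 0.304 ] yaw -27.3 w 0.451 F [ 0.1 -0.9 -0.4]
  xyz [-0.02  -0.004  0.025] rot [-0.   -0.   -0.33]
```

View pics/t9.png

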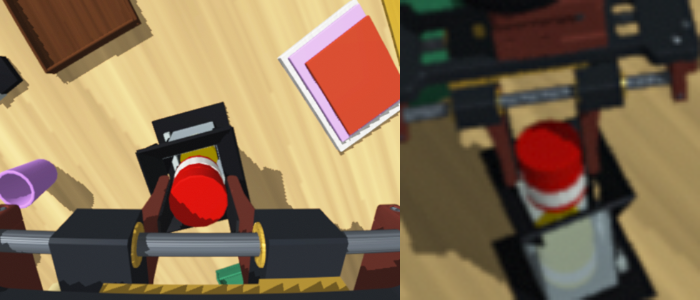

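Release.

Call:
send_rows([
  {"xyz":[0,0,0],"rot":[0,0,0],"fingers":0},
  {"xyz":[0,0,0],"rot":[0,0,0],"fingers":0},
  {"xyz":[0,0,0],"rot":[0,0,0],"fingers":0},
  {"xyz":[0,0,0],"rot":[0,0,0],"fingers":0},
  {"xyz":[0,0,-0.5],"rot":[0,0,0],"fingers":0},
])

```text
t: 11.87
tool_pos: [0.6472, 0.0064, 0.3206]
eef_rot: [0.972, -0.236, -0.003, 0.001]
contact_force: [-0.4, 0.2, 0.2]
width: 0.791
```

Call:
send_rows([
  {"xyz":[0,0,-1],"rot":[0,0,0],"fingers":0},
  {"xyz":[0,0,-2],"rot":[0,0,0],"fingers":0},
  {"xyz":[0,0,-2],"rot":[0,0,0],"fingers":0},
  {"xyz":[0,0,-2],"rot":[0,0,0],"fingers":0},
])

```text
t: 12.2
tool_pos: [0.6493, 0.0065, 0.407]
eef_rot: [0.972, -0.236, 0.003, -0.001]
contact_force: [1.2, 0.6, -1.1]
width: 0.995
```

```bash
python3 -c "
from h import *
go(.4325,-.054,.40,-27.3)
d=optics.get_image('wrist');s=optics.get_image('scene');cv2.imwrite('pics/t10.png',np.hstack([cv2.resize(d['img'],(400,300)),cv2.resize(s['img'][170:270,200:300],(300,300))]))"
```

```text
t 12.2 pos [0.6493 0.0065 0.407 ] yaw -27.3 w 0.995 F [ 1.2  0.6 -1.1]
  xyz [-4.121  3.831  0.143] rot [-0.15 -0.31 -0.03]
```

View pics/t10.png

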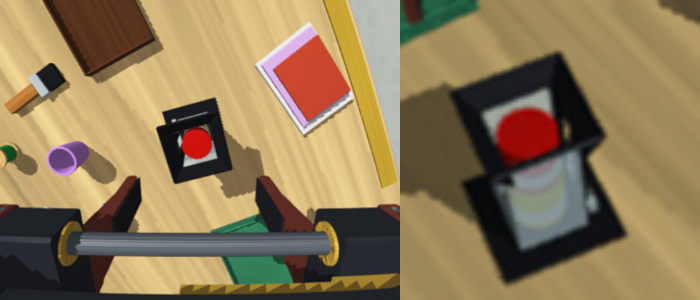

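Call:
send_rows([
  {"xyz":[-2.8,2.6,0],"rot":[0,0,0],"fingers":0},
  {"xyz":[-2.8,2.6,0],"rot":[0,0,0],"fingers":0},
  {"xyz":[-2.8,2.6,0],"rot":[0,0,0],"fingers":0},
  {"xyz":[-2.8,2.6,0],"rot":[0,0,0],"fingers":0},
  {"xyz":[-3.5,3.2,0],"rot":[0,0,0],"fingers":0},
])

```text
t: 12.72
tool_pos: [0.4638, -0.0432, 0.4021]
eef_rot: [0.972, -0.236, -0.001, 0.0]
contact_force: [0.7, 0.2, -0.4]
width: 0.997
```

Call:
send_rows([
  {"xyz":[-0.62,0.63,0],"rot":[0,0,0],"fingers":0},
  {"xyz":[-0.62,0.63,1.0],"rot":[0,0,0],"fingers":0},
  {"xyz":[-0.62,0.63,2.0],"rot":[0,0,0],"fingers":0},
  {"xyz":[-0.62,0.63,3.0],"rot":[0,0,0],"fingers":0},
  {"xyz":[-0.62,0.63,3.8],"rot":[0,0,0],"fingers":0},
])

```text
t: 13.13
tool_pos: [0.4301, -0.0538, 0.2491]
eef_rot: [0.972, -0.236, -0.001, 0.0]
contact_force: [0.6, 0.5, -0.0]
width: 0.998
```

Call:
send_rows([
  {"xyz":[0,0,0],"rot":[0,0,0],"fingers":0},
  {"xyz":[0,0,0],"rot":[0,0,0],"fingers":0},
  {"xyz":[0,0,0],"rot":[0,0,0],"fingers":0},
])

```text
t: 13.38
tool_pos: [0.432, -0.054, 0.2524]
eef_rot: [0.972, -0.236, -0.0, 0.0]
contact_force: [0.2, -0.3, 0.8]
width: 1.0
```

```bash
python3 -c "
from h import *
d=wj('blue');cv2.imwrite('pics/w11.png',d['img'])
go(.4325,-.054,.206,-27.3)"
```

```text
blue ((279.0, 239.81817626953125), 33.55651092529297) (249, 207, 62, 67) [[ 0.43472717 -0.05151508  0.046     ]]
t 13.43 pos [ 0.4324 -0.054   0.2531] yaw -27.3 w 0.996 F [ 0.4  0.4 -0.4]
  xyz [-0.    -0.     1.178] rot [-0.03 -0.09 -0.03]
```

View pics/w11.png

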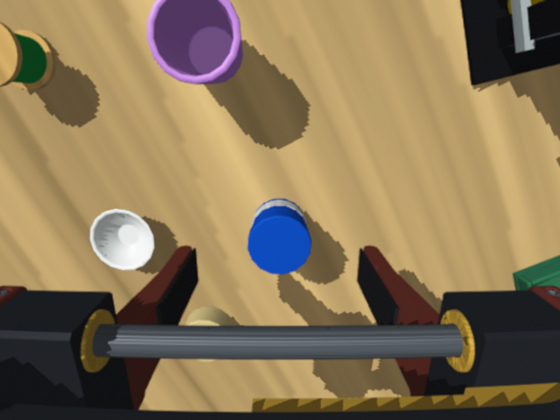

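```bash
python3 -c "
from h import *
o=telemetry.get_obs();Rm=R.from_quat(o['eef_rot'])
t=optics.get_image('top');d=optics.get_image('wrist')
for n,cam,uv,z in(('bowl',d,(122,240),.02),('bowlR',d,(154,240),.02),('disc',t,(324,293),.02),('bowl',t,(277.5,299.5),.02)):
  p=plane(cam,uv,z)[0]; print(n,p,Rm.inv().apply(p-o['tool_pos']))"
```

```text
bowl [ 0.33231989 -0.01048036  0.02      ] [-0.10929287  0.00742106  0.23292518]
bowlR [ 0.35287526 -0.02101709  0.02      ] [-0.08619441  0.00734495  0.23296267]
disc [ 0.34068443 -0.10865063  0.02      ] [-0.05679265  0.09079428  0.23296217]
bowl [ 0.32913047 -0.00994688  0.02      ] [-0.11237122  0.00841138  0.23291962]
```

Clear by 28 mm from the bowl. Grasp blue.

Call:
send_rows([
  {"xyz":[0,-0.02,0.6],"rot":[0,0,0],"fingers":0},
  {"xyz":[0,-0.02,1.17],"rot":[0,0,0],"fingers":0},
  {"xyz":[0,-0.02,1.17],"rot":[0,0,0],"fingers":0},
  {"xyz":[0,-0.02,1.17],"rot":[0,0,0],"fingers":0.8},
  {"xyz":[0,-0.02,1.17],"rot":[0,0,0],"fingers":0.8},
])

```text
t: 13.95
tool_pos: [0.4327, -0.0533, 0.2064]
eef_rot: [0.972, -0.236, 0.001, -0.0]
contact_force: [-0.3, 0.5, 0.1]
width: 0.89
```

Call:
send_rows([
  {"xyz":[0,0,0],"rot":[0,0,0],"fingers":0.8},
  {"xyz":[0,0,0],"rot":[0,0,0],"fingers":0.8},
  {"xyz":[0,0,0],"rot":[0,0,0],"fingers":0.8},
  {"xyz":[0,0,0],"rot":[0,0,0],"fingers":0.8},
  {"xyz":[0,0,0],"rot":[0,0,0],"fingers":0.8},
])

```text
t: 14.37
tool_pos: [0.4323, -0.0533, 0.2054]
eef_rot: [0.972, -0.236, 0.0, -0.0]
contact_force: [0.4, 0.8, -0.0]
width: 0.509
```

Call:
send_rows([
  {"xyz":[0,0,0],"rot":[0,0,0],"fingers":0.8},
  {"xyz":[0,0,0],"rot":[0,0,0],"fingers":0.8},
  {"xyz":[0,0,0],"rot":[0,0,0],"fingers":0.8},
  {"xyz":[0,0,0],"rot":[0,0,0],"fingers":0.8},
])

```text
t: 14.7
tool_pos: [0.4323, -0.0533, 0.2053]
eef_rot: [0.972, -0.236, 0.0, -0.0]
contact_force: [0.1, -0.2, 6.1]
width: 0.45
```

Call:
send_rows([
  {"xyz":[0,0,-0.3],"rot":[0,0,0],"fingers":0.8},
  {"xyz":[0,0,-1.2],"rot":[0,0,0],"fingers":0.8},
  {"xyz":[0,0,-2.2],"rot":[0,0,0],"fingers":0.8},
  {"xyz":[0,0,-3.2],"rot":[0,0,0],"fingers":0.8},
  {"xyz":[0,0,-4.2],"rot":[0,0,0],"fingers":0.8},
])

```text
t: 15.12
tool_pos: [0.4316, -0.0532, 0.3745]
eef_rot: [0.972, -0.236, -0.001, 0.0]
contact_force: [2.3, -0.9, -0.4]
width: 0.451
```

```bash
python3 -c "
from h import *
d=wj('blue');cv2.imwrite('pics/w12.png',d['img'])
go(.648,.007,.37,-27.3)"
```

```text
blue ((277.5, 273.0769348144531), 41.94725036621094) (237, 232, 82, 53) [[ 0.3937435 -0.1263235  0.046    ]]
t 15.17 pos [ 0.4339 -0.0535  0.3813] yaw -27.3 w 0.456 F [ 3.2 -0.3  4.4]
  xyz [ 4.058 -3.799  0.333] rot [-0.18 -0.53 -0.03]
```

View pics/w12.png

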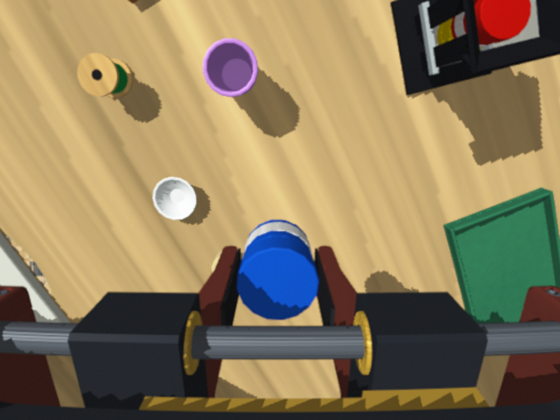

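Call:
send_rows([
  {"xyz":[3.4,-3.2,0],"rot":[0,0,0],"fingers":0.8},
  {"xyz":[3.4,-3.2,0],"rot":[0,0,0],"fingers":0.8},
  {"xyz":[3.4,-3.2,0],"rot":[0,0,0],"fingers":0.8},
  {"xyz":[3.4,-3.2,0],"rot":[0,0,0],"fingers":0.8},
  {"xyz":[3.4,-3.2,0],"rot":[0,0,0],"fingers":0.8},
])

```text
t: 15.58
tool_pos: [0.6154, -0.0007, 0.3727]
eef_rot: [0.972, -0.236, 0.001, -0.0]
contact_force: [-0.2, -0.5, -0.9]
width: 0.447
```

Call:
send_rows([
  {"xyz":[0.67,-0.6,0],"rot":[0,0,0],"fingers":0.8},
  {"xyz":[0.67,-0.6,0],"rot":[0,0,0],"fingers":0.8},
  {"xyz":[0.67,-0.6,0],"rot":[0,0,0],"fingers":0.8},
  {"xyz":[0.67,-0.6,0],"rot":[0,0,0],"fingers":0.8},
])

```text
t: 15.92
tool_pos: [0.6458, 0.007, 0.3718]
eef_rot: [0.972, -0.236, -0.001, 0.0]
contact_force: [-0.2, 0.3, 0.2]
width: 0.456
```

```bash
python3 -c "
from h import *
go(.648,.007,.304,-27.3)"
```

```text
t 15.92 pos [0.6458 0.007  0.3718] yaw -27.3 w 0.456 F [-0.2  0.3  0.2]
  xyz [ 0.053 -0.028  1.696] rot [ 0.07  0.13 -0.02]
```

Call:
send_rows([
  {"xyz":[0.03,-0.03,0.4],"rot":[0,0,0],"fingers":0.8},
  {"xyz":[0.03,-0.03,0.8],"rot":[0,0,0],"fingers":0.8},
  {"xyz":[0.03,-0.03,1.2],"rot":[0,0,0],"fingers":0.8},
  {"xyz":[0.03,-0.03,1.2],"rot":[0,0,0],"fingers":0.8},
  {"xyz":[0.03,-0.03,1.2],"rot":[0,0,0],"fingers":0.8},
])

```text
t: 16.33
tool_pos: [0.647, 0.0072, 0.3245]
eef_rot: [0.972, -0.236, -0.001, 0.0]
contact_force: [-0.0, 0.2, -0.3]
width: 0.453
```

Call:
send_rows([
  {"xyz":[0,0,0.2],"rot":[0,0,0],"fingers":0.8},
  {"xyz":[0,0,0.4],"rot":[0,0,0],"fingers":0.8},
  {"xyz":[0,0,0.4],"rot":[0,0,0],"fingers":0.8},
  {"xyz":[0,0,0.4],"rot":[0,0,0],"fingers":0.8},
])

```text
t: 16.67
tool_pos: [0.648, 0.0075, 0.3089]
eef_rot: [0.972, -0.236, -0.0, 0.0]
contact_force: [-0.2, -0.1, -0.8]
width: 0.451
```

```bash
python3 -c "
from h import *
go(.648,.007,.304,-27.3)
d=optics.get_image('wrist');s=optics.get_image('scene');cv2.imwrite('pics/t13.png',np.hstack([cv2.resize(d['img'],(400,300)),cv2.resize(s['img'][150:250,190:290],(300,300))]))"
```

```text
t 16.67 pos [0.648  0.0075 0.3089] yaw -27.3 w 0.451 F [-0.2 -0.1 -0.8]
  xyz [0.006 0.012 0.122] rot [ 0.01  0.03 -0.03]
```

View pics/t13.png

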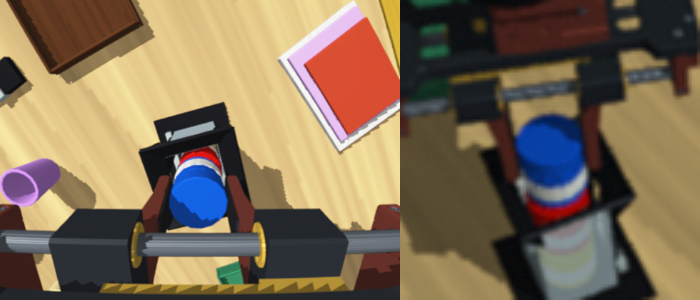

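Call:
send_rows([
  {"xyz":[0,0,0.12],"rot":[0,0,0],"fingers":0.8},
  {"xyz":[0,0,0.12],"rot":[0,0,0],"fingers":0.8},
  {"xyz":[0,0,0.12],"rot":[0,0,0],"fingers":0.8},
])

```text
t: 17.02
tool_pos: [0.6481, 0.0076, 0.304]
eef_rot: [0.972, -0.236, -0.0, 0.0]
contact_force: [0.2, 0.8, -1.0]
width: 0.451
```

Call:
send_rows([
  {"xyz":[0,0,0],"rot":[0,0,0],"fingers":0},
  {"xyz":[0,0,0],"rot":[0,0,0],"fingers":0},
  {"xyz":[0,0,0],"rot":[0,0,0],"fingers":0},
  {"xyz":[0,0,0],"rot":[0,0,0],"fingers":0},
  {"xyz":[0,0,0],"rot":[0,0,0],"fingers":0},
])

```text
t: 17.43
tool_pos: [0.6483, 0.0076, 0.3044]
eef_rot: [0.972, -0.236, 0.0, -0.0]
contact_force: [1.3, -0.0, 0.2]
width: 0.791
```

Call:
send_rows([
  {"xyz":[0,0,-0.6],"rot":[0,0,0],"fingers":0},
  {"xyz":[0,0,-1.5],"rot":[0,0,0],"fingers":0},
  {"xyz":[0,0,-2.5],"rot":[0,0,0],"fingers":0},
  {"xyz":[0,0,-2.5],"rot":[0,0,0],"fingers":0},
  {"xyz":[0,0,-2.5],"rot":[0,0,0],"fingers":0},
])

```text
t: 17.85
tool_pos: [0.6489, 0.0076, 0.4073]
eef_rot: [0.972, -0.236, 0.003, -0.001]
contact_force: [0.4, -0.1, -1.1]
width: 1.001
```

```bash
python3 -c "
from h import *
go(.431,-.3075,.40,-101.2)
d=optics.get_image('wrist');s=optics.get_image('scene');cv2.imwrite('pics/t14.png',np.hstack([cv2.resize(d['img'],(400,300)),cv2.resize(s['img'][170:270,200:300],(300,300))]))"
```

```text
t 17.85 pos [0.6489 0.0076 0.4073] yaw -27.3 w 1.001 F [ 0.4 -0.1 -1.1]
  xyz [-1.224  9.499  0.152] rot [-0.32 -0.16 73.87]
```

View pics/t14.png

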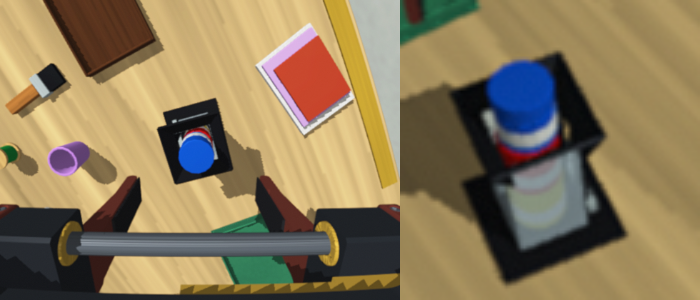

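Call:
send_rows([
  {"xyz":[-0.6,4.7,0],"rot":[0,0,35],"fingers":0.3},
  {"xyz":[-0.6,4.7,0],"rot":[0,0,35],"fingers":0.3},
  {"xyz":[-0.6,4.7,0],"rot":[0,0,35],"fingers":0.3},
  {"xyz":[-0.6,4.7,0],"rot":[0,0,35],"fingers":0.3},
  {"xyz":[-0.6,4.7,0],"rot":[0,0,35],"fingers":0.3},
])

```text
t: 18.37
tool_pos: [0.5377, -0.1506, 0.4021]
eef_rot: [0.854, -0.521, -0.002, 0.001]
contact_force: [1.0, 0.5, -0.5]
width: 0.705
```

Call:
send_rows([
  {"xyz":[0,0,0],"rot":[0,0,0],"fingers":0.3},
])

```text
t: 18.45
tool_pos: [0.5377, -0.1512, 0.4023]
eef_rot: [0.853, -0.521, -0.002, 0.001]
contact_force: [-0.6, -0.3, -0.8]
width: 0.696
```

```bash
python3 -c "
from h import *
go(.431,-.3075,.40,-101.2)"
```

```text
t 18.45 pos [ 0.5377 -0.1512  0.4023] yaw -62.8 w 0.696 F [-0.6 -0.3 -0.8]
  xyz [2.259 4.157 0.069] rot [ 0.27  0.07 38.36]
```

Call:
send_rows([
  {"xyz":[2.26,4.15,0],"rot":[0,0,38.4],"fingers":0.3},
  {"xyz":[2.26,4.15,0],"rot":[0,0,38.4],"fingers":0.3},
  {"xyz":[2.26,4.15,0],"rot":[0,0,38.4],"fingers":0.3},
  {"xyz":[2.26,4.15,0],"rot":[0,0,38.4],"fingers":0.3},
  {"xyz":[2.26,4.15,0],"rot":[0,0,38.4],"fingers":0.3},
])

```text
t: 18.87
tool_pos: [0.4338, -0.3074, 0.4028]
eef_rot: [-0.653, 0.757, 0.001, -0.001]
contact_force: [0.9, 0.4, 0.6]
width: 0.702
```

Call:
send_rows([
  {"xyz":[0,0,0],"rot":[0,0,0],"fingers":0.3},
  {"xyz":[0,0,1.0],"rot":[0,0,0],"fingers":0.3},
  {"xyz":[0,0,2.0],"rot":[0,0,0],"fingers":0.3},
  {"xyz":[0,0,3.0],"rot":[0,0,0],"fingers":0.3},
  {"xyz":[0,0,3.5],"rot":[0,0,0],"fingers":0.3},
])

```text
t: 19.28
tool_pos: [0.4348, -0.3034, 0.2594]
eef_rot: [-0.657, 0.754, 0.003, -0.001]
contact_force: [-0.5, 0.4, -0.3]
width: 0.705
```

Call:
send_rows([
  {"xyz":[0,0,0],"rot":[0,0,0],"fingers":0.3},
  {"xyz":[0,0,0],"rot":[0,0,0],"fingers":0.3},
  {"xyz":[0,0,0],"rot":[0,0,0],"fingers":0.3},
])

```text
t: 19.53
tool_pos: [0.4365, -0.3053, 0.2649]
eef_rot: [-0.656, 0.755, -0.0, 0.0]
contact_force: [0.2, -0.0, 1.0]
width: 0.699
```

```bash
python3 -c "
from h import *
d=optics.get_image('wrist');cv2.imwrite('pics/w15.png',d['img'])
go(.431,-.3075,.206,-101.2)"
```

```text
t 19.58 pos [ 0.4366 -0.3056  0.2656] yaw -98.0 w 0.705 F [1.1 0.2 0.4]
  xyz [0.066 0.134 1.489] rot [-0.12 -0.05  3.15]
```

View pics/w15.png

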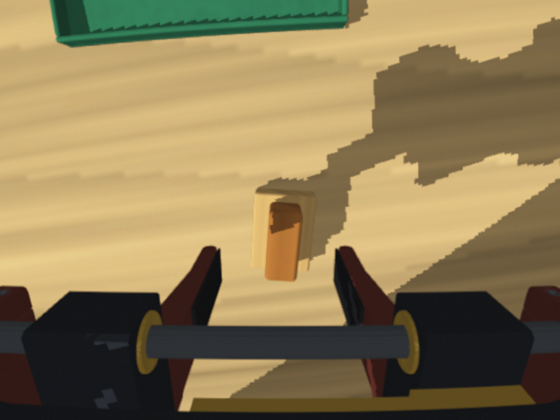

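```bash
python3 -c "
from h import *
d=optics.get_image('wrist')
cv2.imwrite('pics/w16.png',cv2.resize(d['img'][170:300,220:350],(650,650),interpolation=cv2.INTER_CUBIC))"
```

```text
(no output)
```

View pics/w16.png

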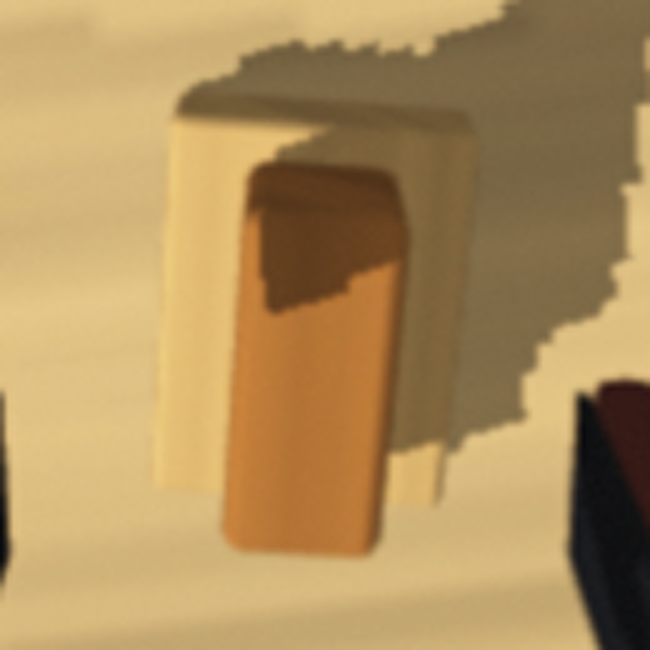

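```bash
python3 -c "
from h import *
d=optics.get_image('wrist')
f=lambda L:[(x/5+220,y/5+170) for x,y in L]
for L,z in (([(247,207),(405,225),(375,557),(223,548)],.046),([(172,120),(476,133),(437,505),(155,488)],.018)):
  p=plane(d,f(L),z);e=p[0]+p[1]-p[2]-p[3];print(p,p.mean(0),np.degrees(np.arctan2(e[1],e[0])))
go(.431,-.3075,.206,-101.2)"
```

```text
[[ 0.45615364 -0.3051545   0.046     ]
 [ 0.45091904 -0.32483678  0.046     ]
 [ 0.40432729 -0.31509576  0.046     ]
 [ 0.40862609 -0.29473726  0.046     ]] [ 0.43000652 -0.30995608  0.046     ] -12.088841033595079
[[ 0.46240668 -0.29459088  0.018     ]
 [ 0.45435787 -0.33752523  0.018     ]
 [ 0.39649167 -0.32522844  0.018     ]
 [ 0.40549133 -0.28266264  0.018     ]] [ 0.42968689 -0.3100018   0.018     ] -11.917566096877662
t 19.68 pos [ 0.4363 -0.3058  0.2659] yaw -98.1 w 0.698 F [-0.  -0.4  1.1]
  xyz [0.06  0.13  1.498] rot [-0.16 -0.08  3.11]
```

Call:
send_rows([
  {"xyz":[0.1,0.145,0.5],"rot":[0,0,3.7],"fingers":0.3},
  {"xyz":[0.1,0.145,1.0],"rot":[0,0,3.7],"fingers":0.3},
  {"xyz":[0.1,0.145,1.52],"rot":[0,0,3.7],"fingers":0.3},
  {"xyz":[0.1,0.145,1.52],"rot":[0,0,3.7],"fingers":0.3},
  {"xyz":[0.1,0.145,1.52],"rot":[0,0,3.7],"fingers":0.3},
])

```text
t: 20.1
tool_pos: [0.4293, -0.3088, 0.2039]
eef_rot: [-0.63, 0.776, 0.0, -0.0]
contact_force: [0.2, -0.2, 0.3]
width: 0.699
```

Call:
send_rows([
  {"xyz":[0,0,0],"rot":[0,0,0],"fingers":1},
  {"xyz":[0,0,0],"rot":[0,0,0],"fingers":1},
  {"xyz":[0,0,0],"rot":[0,0,0],"fingers":1},
  {"xyz":[0,0,0],"rot":[0,0,0],"fingers":1},
  {"xyz":[0,0,0],"rot":[0,0,0],"fingers":1},
])

```text
t: 20.52
tool_pos: [0.4294, -0.3088, 0.2041]
eef_rot: [-0.63, 0.776, -0.001, 0.0]
contact_force: [0.5, -0.2, 0.4]
width: 0.358
```

Call:
send_rows([
  {"xyz":[0,0,0],"rot":[0,0,0],"fingers":1},
  {"xyz":[0,0,0],"rot":[0,0,0],"fingers":1},
  {"xyz":[0,0,0],"rot":[0,0,0],"fingers":1},
  {"xyz":[0,0,0],"rot":[0,0,0],"fingers":1},
  {"xyz":[0,0,0],"rot":[0,0,0],"fingers":1},
])

```text
t: 20.93
tool_pos: [0.4293, -0.3088, 0.2037]
eef_rot: [-0.63, 0.776, -0.0, 0.0]
contact_force: [-0.3, 1.4, 5.5]
width: 0.248
```

```bash
python3 -c "
from h import *
d=optics.get_image('wrist');cv2.imwrite('pics/w17.png',d['img'])
go(.431,-.3075,.39,-101.2)"
```

```text
t 20.98 pos [ 0.4293 -0.3088  0.2038] yaw -101.8 w 0.251 F [-0.5 -0.3  5.3]
  xyz [-0.039 -0.036 -4.656] rot [-0.01 -0.   -0.64]
```

View pics/w17.png

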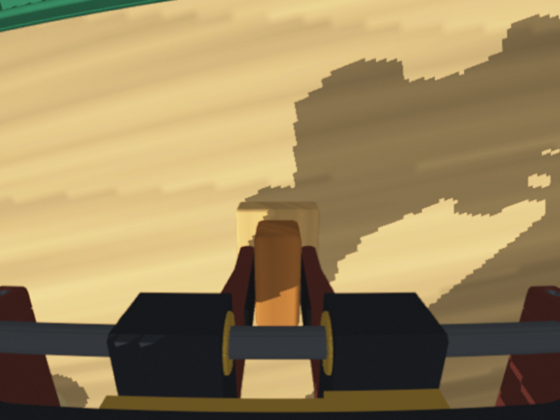

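Call:
send_rows([
  {"xyz":[0,0,-0.5],"rot":[0,0,0],"fingers":1},
  {"xyz":[0,0,-1.5],"rot":[0,0,0],"fingers":1},
  {"xyz":[0,0,-2.5],"rot":[0,0,0],"fingers":1},
  {"xyz":[0,0,-3.5],"rot":[0,0,0],"fingers":1},
  {"xyz":[0,0,-4.6],"rot":[0,0,0],"fingers":1},
])

```text
t: 21.4
tool_pos: [0.4287, -0.3084, 0.3863]
eef_rot: [-0.63, 0.776, 0.001, -0.0]
contact_force: [0.0, -0.1, -1.5]
width: 0.25
```

```bash
python3 -c "
from h import *
go(.598,.255,.39,-101.8)"
```

```text
t 21.4 pos [ 0.4287 -0.3084  0.3863] yaw -101.8 w 0.25 F [ 0.  -0.1 -1.5]
  xyz [-14.653  -1.252  -0.085] rot [ 0.09  0.04 -0.04]
```

Call:
send_rows([
  {"xyz":[-4.9,-0.4,0],"rot":[0,0,0],"fingers":1},
  {"xyz":[-4.9,-0.4,0],"rot":[0,0,0],"fingers":1},
  {"xyz":[-4.9,-0.4,0],"rot":[0,0,0],"fingers":1},
  {"xyz":[-4.9,-0.4,0],"rot":[0,0,0],"fingers":1},
  {"xyz":[-4.9,-0.4,0],"rot":[0,0,0],"fingers":1},
])

```text
t: 21.82
tool_pos: [0.4851, -0.1176, 0.385]
eef_rot: [-0.631, 0.776, 0.0, 0.0]
contact_force: [-0.0, -1.0, -0.5]
width: 0.253
```

Call:
send_rows([
  {"xyz":[-4.9,-0.4,0],"rot":[0,0,0],"fingers":1},
  {"xyz":[-4.9,-0.4,0],"rot":[0,0,0],"fingers":1},
  {"xyz":[-4.9,-0.4,0],"rot":[0,0,0],"fingers":1},
  {"xyz":[-4.9,-0.4,0],"rot":[0,0,0],"fingers":1},
  {"xyz":[-4.9,-0.4,0],"rot":[0,0,0],"fingers":1},
])

```text
t: 22.23
tool_pos: [0.5413, 0.0714, 0.3848]
eef_rot: [-0.631, 0.776, 0.0, 0.0]
contact_force: [0.8, -0.1, -1.8]
width: 0.25
```

Call:
send_rows([
  {"xyz":[-4.85,-0.42,0],"rot":[0,0,-11],"fingers":1},
  {"xyz":[-4.85,-0.42,0],"rot":[0,0,-11],"fingers":1},
  {"xyz":[-4.85,-0.42,0],"rot":[0,0,-11],"fingers":1},
  {"xyz":[-4.85,-0.42,0],"rot":[0,0,-11],"fingers":1},
  {"xyz":[-4.85,-0.42,0],"rot":[0,0,-11],"fingers":1},
])

```text
t: 22.65
tool_pos: [0.5976, 0.2582, 0.3846]
eef_rot: [-0.702, 0.712, 0.0, 0.0]
contact_force: [0.5, 0.1, -0.9]
width: 0.245
```

Call:
send_rows([
  {"xyz":[0,0,0],"rot":[0,0,0],"fingers":1},
  {"xyz":[0,0,0],"rot":[0,0,0],"fingers":1},
])

```text
t: 22.82
tool_pos: [0.597, 0.2562, 0.3841]
eef_rot: [-0.703, 0.711, 0.0, -0.001]
contact_force: [0.6, -1.3, -1.2]
width: 0.25
```

```bash
python3 -c "
from h import *
go(.598,.255,.23,-91)
d=optics.get_image('wrist');s=optics.get_image('scene');cv2.imwrite('pics/t18.png',np.hstack([cv2.resize(d['img'],(400,300)),cv2.resize(s['img'],(400,300))]))"
```

```text
t 22.82 pos [0.597  0.2562 0.3841] yaw -90.7 w 0.25 F [ 0.6 -1.3 -1.2]
  xyz [ 0.026 -0.031  3.852] rot [ 0.07 -0.04  0.31]
```

View pics/t18.png

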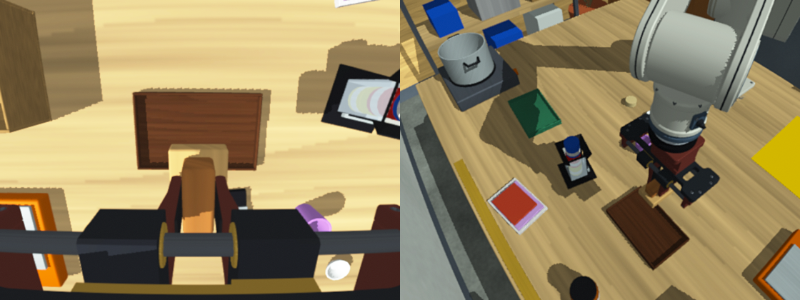

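Call:
send_rows([
  {"xyz":[0.02,-0.03,1.0],"rot":[0,0,0],"fingers":1},
  {"xyz":[0.02,-0.03,2.0],"rot":[0,0,0],"fingers":1},
  {"xyz":[0.02,-0.03,3.0],"rot":[0,0,0],"fingers":1},
  {"xyz":[0.02,-0.03,3.8],"rot":[0,0,0],"fingers":1},
  {"xyz":[0.02,-0.03,3.8],"rot":[0,0,0],"fingers":1},
])

```text
t: 23.33
tool_pos: [0.5955, 0.2511, 0.2266]
eef_rot: [-0.701, 0.713, 0.002, -0.006]
contact_force: [-1.0, 0.2, -1.4]
width: 0.252
```

Call:
send_rows([
  {"xyz":[0,0,0],"rot":[0,0,0],"fingers":1},
  {"xyz":[0,0,0],"rot":[0,0,0],"fingers":1},
  {"xyz":[0,0,0.3],"rot":[0,0,0],"fingers":1},
  {"xyz":[0,0,0.3],"rot":[0,0,0],"fingers":1},
  {"xyz":[0,0,0.3],"rot":[0,0,0],"fingers":1},
])

```text
t: 23.75
tool_pos: [0.5986, 0.254, 0.2221]
eef_rot: [-0.702, 0.712, -0.0, 0.001]
contact_force: [0.4, 1.0, -1.3]
width: 0.251
```

```bash
python3 -c "
from h import *
go(.598,.255,.2085,-91)
d=optics.get_image('wrist');s=optics.get_image('scene');cv2.imwrite('pics/t19.png',np.hstack([cv2.resize(d['img'],(400,300)),cv2.resize(s['img'][200:400,250:450],(300,300))]))"
```

```text
t 23.75 pos [0.5986 0.254  0.2221] yaw -90.8 w 0.251 F [ 0.4  1.  -1.3]
  xyz [-0.026  0.016  0.339] rot [-0.06  0.02  0.16]
```

View pics/t19.png

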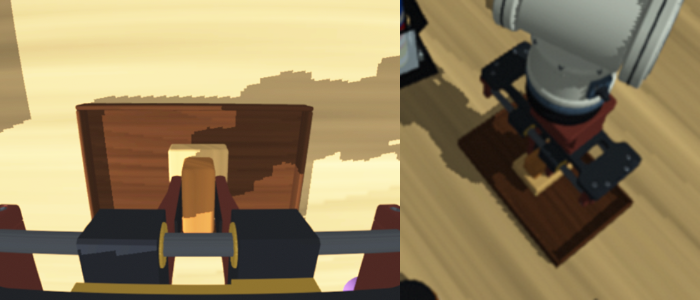

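Lower the last 13 mm gently.

Call:
send_rows([
  {"xyz":[0,0,0.15],"rot":[0,0,0],"fingers":1},
  {"xyz":[0,0,0.25],"rot":[0,0,0],"fingers":1},
  {"xyz":[0,0,0.33],"rot":[0,0,0],"fingers":1},
  {"xyz":[0,0,0.33],"rot":[0,0,0],"fingers":1},
  {"xyz":[0,0,0.33],"rot":[0,0,0],"fingers":1},
])

```text
t: 24.27
tool_pos: [0.5984, 0.254, 0.2076]
eef_rot: [-0.702, 0.712, 0.0, -0.0]
contact_force: [0.0, -0.8, -1.2]
width: 0.25
```

Call:
send_rows([
  {"xyz":[0,0,0],"rot":[0,0,0],"fingers":1},
  {"xyz":[0,0,0],"rot":[0,0,0],"fingers":1},
])

```text
t: 24.43
tool_pos: [0.5984, 0.254, 0.2077]
eef_rot: [-0.702, 0.712, 0.0, -0.0]
contact_force: [-0.1, 0.2, -0.7]
width: 0.253
```

Call:
send_rows([
  {"xyz":[0,0,0],"rot":[0,0,0],"fingers":0.4},
  {"xyz":[0,0,0],"rot":[0,0,0],"fingers":0.4},
  {"xyz":[0,0,0],"rot":[0,0,0],"fingers":0.4},
  {"xyz":[0,0,0],"rot":[0,0,0],"fingers":0.4},
  {"xyz":[0,0,-0.5],"rot":[0,0,0],"fingers":0.4},
])

```text
t: 24.85
tool_pos: [0.597, 0.2534, 0.2249]
eef_rot: [-0.702, 0.712, 0.001, -0.003]
contact_force: [-1.2, -0.9, -0.4]
width: 0.582
```

Call:
send_rows([
  {"xyz":[0,0,-1],"rot":[0,0,0],"fingers":0.4},
  {"xyz":[0,0,-2],"rot":[0,0,0],"fingers":0.4},
  {"xyz":[0,0,-3],"rot":[0,0,0],"fingers":0.4},
  {"xyz":[0,0,-3],"rot":[0,0,0],"fingers":0.4},
  {"xyz":[0,0,-3],"rot":[0,0,0],"fingers":0.4},
])

```text
t: 25.27
tool_pos: [0.5992, 0.2543, 0.3512]
eef_rot: [-0.702, 0.712, -0.001, 0.003]
contact_force: [-0.5, 0.5, 0.1]
width: 0.597
```

```bash
python3 -c "
from h import *
go(.4365,.1875,.34,-86)
d=optics.get_image('wrist');s=optics.get_image('scene');cv2.imwrite('pics/t20.png',np.hstack([cv2.resize(d['img'],(400,300)),cv2.resize(s['img'][200:400,250:450],(300,300))]))"
```

```text
t 25.27 pos [0.5992 0.2543 0.3512] yaw -90.8 w 0.597 F [-0.5  0.5  0.1]
  xyz [1.729 4.043 0.252] rot [-0.33  0.12 -4.84]
```

View pics/t20.png

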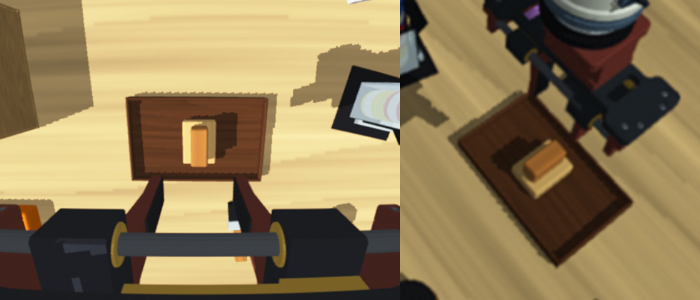

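Call:
send_rows([
  {"xyz":[1.73,4.03,0],"rot":[0,0,-4.8],"fingers":0.4},
  {"xyz":[1.73,4.03,0],"rot":[0,0,-4.8],"fingers":0.4},
  {"xyz":[1.73,4.03,0],"rot":[0,0,-4.8],"fingers":0.4},
  {"xyz":[1.73,4.03,0],"rot":[0,0,-4.8],"fingers":0.4},
  {"xyz":[1.73,4.03,0],"rot":[0,0,-4.8],"fingers":0.4},
])

```text
t: 25.78
tool_pos: [0.4297, 0.1846, 0.3449]
eef_rot: [0.731, -0.682, -0.002, 0.005]
contact_force: [-0.3, 0.2, -0.6]
width: 0.599
```

Call:
send_rows([
  {"xyz":[0,0,0.8],"rot":[0,0,0],"fingers":0.4},
  {"xyz":[0,0,1.6],"rot":[0,0,0],"fingers":0.4},
  {"xyz":[0,0,2.4],"rot":[0,0,0],"fingers":0.4},
  {"xyz":[0,0,2.4],"rot":[0,0,0],"fingers":0.4},
  {"xyz":[0,0,2.4],"rot":[0,0,0],"fingers":0.4},
])

```text
t: 26.2
tool_pos: [0.4354, 0.1868, 0.2499]
eef_rot: [0.731, -0.682, -0.001, 0.003]
contact_force: [-0.3, -0.4, -0.2]
width: 0.602
```

Call:
send_rows([
  {"xyz":[0,0,0],"rot":[0,0,0],"fingers":0.4},
])

```text
t: 26.28
tool_pos: [0.4365, 0.1873, 0.2522]
eef_rot: [0.731, -0.682, -0.0, 0.0]
contact_force: [0.1, -0.8, 0.2]
width: 0.6
```

```bash
python3 -c "
from h import *
d=optics.get_image('wrist');cv2.imwrite('pics/w21.png',d['img'])
cv2.imwrite('pics/w21z.png',cv2.resize(d['img'][130:290,200:360],(640,640),interpolation=cv2.INTER_CUBIC))
go(.436,.1875,.186,-86)"
```

```text
t 26.33 pos [0.4368 0.1874 0.2529] yaw -86.0 w 0.6 F [0.6 0.2 0.1]
  xyz [-0.004  0.022  1.672] rot [-0.06  0.02 -0.04]
```

View pics/w21.png

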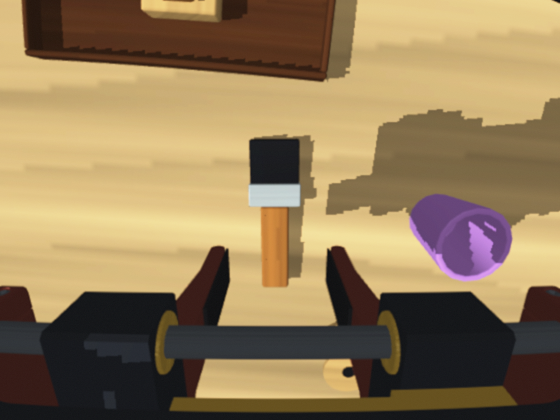

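View pics/w21z.png

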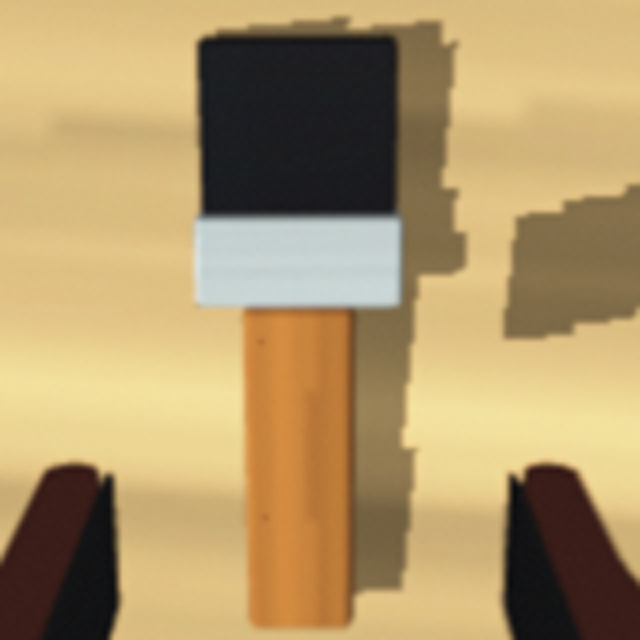

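```bash
python3 -c "
from h import *
d=optics.get_image('wrist')
p=plane(d,[(275,286.3),(274.8,206.7)],.012);q=plane(d,[(274.5,139.5)],.01)
print(p,q,(p[0]+q[0])/2)
t=optics.get_image('top');cv2.imwrite('pics/t22.png',cv2.resize(t['img'][115:205,335:455],(800,600),interpolation=cv2.INTER_CUBIC))"
```

```text
[[0.39006689 0.18463288 0.012     ]
 [0.45269855 0.18894912 0.012     ]] [[0.49877231 0.19223859 0.01      ]] [0.4444196  0.18843573 0.011     ]
```

View pics/t22.png

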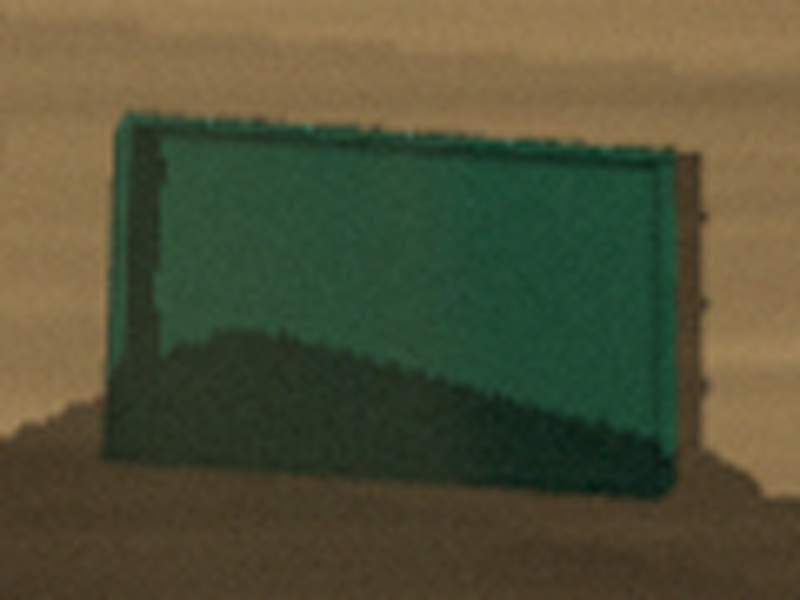

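Call:
send_rows([
  {"xyz":[0,0.02,0.6],"rot":[0,0,0],"fingers":0.4},
  {"xyz":[0,0.02,1.2],"rot":[0,0,0],"fingers":0.4},
  {"xyz":[0,0.02,1.4],"rot":[0,0,0],"fingers":0.4},
  {"xyz":[0,0.02,1.4],"rot":[0,0,0],"fingers":0.4},
  {"xyz":[0,0.02,1.4],"rot":[0,0,0],"fingers":0.4},
])

```text
t: 26.85
tool_pos: [0.4357, 0.1872, 0.1967]
eef_rot: [0.731, -0.682, 0.0, -0.0]
contact_force: [0.3, 0.0, 0.2]
width: 0.597
```

```bash
python3 -c "
from h import *
t=optics.get_image('top')
p=plane(t,[((x+.5)*.15-.5+335,(y+.5)*.15-.5+115) for x,y in((122,115),(675,152),(672,497),(103,458))],.018);print(p,p.mean(0))
e=p[0]+p[3]-p[1]-p[2];print(np.degrees(np.arctan2(e[1],e[0])))
go(.4364,.1878,.185,-86)"
```

```text
[[ 0.69957844 -0.18954358  0.018     ]
 [ 0.68340323 -0.37891001  0.018     ]
 [ 0.56229161 -0.36667682  0.018     ]
 [ 0.57898146 -0.17656826  0.018     ]] [ 0.63106368 -0.27792467  0.018     ]
85.05015391436203
t 26.9 pos [0.4359 0.1873 0.197 ] yaw -86.0 w 0.602 F [ 0.7  0.2 -0. ]
  xyz [-0.012 -0.013  0.3  ] rot [-0.07  0.02 -0.04]
```

Call:
send_rows([
  {"xyz":[0,0,0.15],"rot":[0,0,0],"fingers":0.4},
  {"xyz":[0,0,0.29],"rot":[0,0,0],"fingers":0.4},
  {"xyz":[0,0,0.29],"rot":[0,0,0],"fingers":0.4},
  {"xyz":[0,0,0.29],"rot":[0,0,0],"fingers":1},
  {"xyz":[0,0,0.29],"rot":[0,0,0],"fingers":1},
])

```text
t: 27.32
tool_pos: [0.4355, 0.1871, 0.1844]
eef_rot: [0.731, -0.682, -0.0, 0.0]
contact_force: [-0.2, -0.1, -1.5]
width: 0.486
```

Call:
send_rows([
  {"xyz":[0,0,0],"rot":[0,0,0],"fingers":1},
  {"xyz":[0,0,0],"rot":[0,0,0],"fingers":1},
  {"xyz":[0,0,0],"rot":[0,0,0],"fingers":1},
  {"xyz":[0,0,0],"rot":[0,0,0],"fingers":1},
  {"xyz":[0,0,0],"rot":[0,0,0],"fingers":1},
])

```text
t: 27.73
tool_pos: [0.4355, 0.1871, 0.1844]
eef_rot: [0.731, -0.682, 0.0, -0.0]
contact_force: [0.1, -0.0, 1.5]
width: 0.225
```

Call:
send_rows([
  {"xyz":[0,0,0],"rot":[0,0,0],"fingers":1},
  {"xyz":[0,0,0],"rot":[0,0,0],"fingers":1},
])

```text
t: 27.9
tool_pos: [0.4355, 0.1871, 0.1845]
eef_rot: [0.731, -0.682, 0.0, -0.0]
contact_force: [-0.7, -0.1, 1.8]
width: 0.226
```

```bash
python3 -c "
from h import *
go(.4364,.1878,.185,-86)"
```

```text
t 27.9 pos [0.4355 0.1871 0.1845] yaw -86.0 w 0.226 F [-0.7 -0.1  1.8]
  xyz [-0.015 -0.023 -0.014] rot [-0.01  0.01 -0.04]
```

Call:
send_rows([
  {"xyz":[0,0,-0.4],"rot":[0,0,0],"fingers":1},
  {"xyz":[0,0,-1.3],"rot":[0,0,0],"fingers":1},
  {"xyz":[0,0,-2.3],"rot":[0,0,0],"fingers":1},
  {"xyz":[0,0,-3.3],"rot":[0,0,0],"fingers":1},
  {"xyz":[0,0,-4.3],"rot":[0,0,0],"fingers":1},
])

```text
t: 28.32
tool_pos: [0.4349, 0.1868, 0.3579]
eef_rot: [0.731, -0.682, -0.0, 0.001]
contact_force: [1.1, 0.1, -1.3]
width: 0.224
```

Call:
send_rows([
  {"xyz":[0,0,-0.6],"rot":[0,0,0],"fingers":1},
  {"xyz":[0,0,-0.6],"rot":[0,0,0],"fingers":1},
  {"xyz":[0,0,-0.6],"rot":[0,0,0],"fingers":1},
])

```text
t: 28.57
tool_pos: [0.4355, 0.1871, 0.3815]
eef_rot: [0.731, -0.682, 0.001, -0.001]
contact_force: [0.1, -0.5, -1.3]
width: 0.231
```

```bash
python3 -c "
from h import *
go(.63,-.286,.38,-86)
go(.63,-.286,.38,-5)
d=optics.get_image('wrist');s=optics.get_image('scene');cv2.imwrite('pics/t23.png',np.hstack([cv2.resize(d['img'],(400,300)),cv2.resize(s['img'],(400,300))]))"
```

```text
t 28.57 pos [0.4355 0.1871 0.3815] yaw -86.0 w 0.231 F [ 0.1 -0.5 -1.3]
  xyz [12.135 -4.034  0.037] rot [-0.17  0.06 -0.04]
t 28.57 pos [0.4355 0.1871 0.3815] yaw -86.0 w 0.231 F [ 0.1 -0.5 -1.3]
  xyz [12.135 -4.034  0.037] rot [-1.800e-01 -8.000e-02 -8.104e+01]
```

View pics/t23.png

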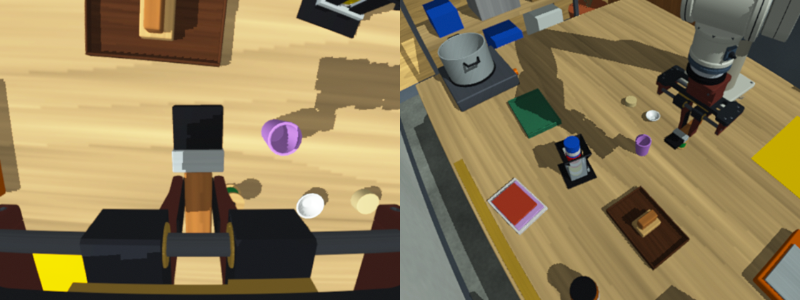

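Call:
send_rows([
  {"xyz":[4.8,-1.6,0],"rot":[0,0,0],"fingers":1},
  {"xyz":[4.8,-1.6,0],"rot":[0,0,0],"fingers":1},
  {"xyz":[4.8,-1.6,0],"rot":[0,0,0],"fingers":1},
  {"xyz":[4.8,-1.6,0],"rot":[0,0,0],"fingers":1},
  {"xyz":[4.8,-1.6,0],"rot":[0,0,0],"fingers":1},
])

```text
t: 29.08
tool_pos: [0.5126, -0.0022, 0.378]
eef_rot: [0.731, -0.682, -0.001, 0.001]
contact_force: [-0.2, 0.2, 0.3]
width: 0.227
```

Call:
send_rows([
  {"xyz":[4.8,-1.6,0],"rot":[0,0,0],"fingers":1},
  {"xyz":[4.8,-1.6,0],"rot":[0,0,0],"fingers":1},
  {"xyz":[4.8,-1.6,0],"rot":[0,0,0],"fingers":1},
  {"xyz":[4.8,-1.6,0],"rot":[0,0,0],"fingers":1},
  {"xyz":[4.8,-1.6,0],"rot":[0,0,0],"fingers":1},
])

```text
t: 29.5
tool_pos: [0.5897, -0.1897, 0.3773]
eef_rot: [0.731, -0.683, -0.002, 0.001]
contact_force: [0.5, 0.7, -0.1]
width: 0.227
```

Call:
send_rows([
  {"xyz":[2.53,-0.83,0],"rot":[0,0,-30],"fingers":1},
  {"xyz":[2.53,-0.83,0],"rot":[0,0,-30],"fingers":1},
  {"xyz":[2.53,-0.83,0],"rot":[0,0,-30],"fingers":1},
  {"xyz":[2.53,-0.83,0],"rot":[0,0,-30],"fingers":1},
  {"xyz":[2.53,-0.83,0],"rot":[0,0,-30],"fingers":1},
])

```text
t: 29.92
tool_pos: [0.6294, -0.2873, 0.3765]
eef_rot: [0.883, -0.469, -0.003, 0.0]
contact_force: [-0.7, 0.6, -1.7]
width: 0.224
```

Call:
send_rows([
  {"xyz":[0,0,0],"rot":[0,0,-30],"fingers":1},
  {"xyz":[0,0,0],"rot":[0,0,-30],"fingers":1},
  {"xyz":[0,0,0],"rot":[0,0,-30],"fingers":1},
  {"xyz":[0,0,0],"rot":[0,0,-30],"fingers":1},
  {"xyz":[0,0,0],"rot":[0,0,-30],"fingers":1},
])

```text
t: 30.33
tool_pos: [0.6293, -0.2847, 0.3782]
eef_rot: [0.975, -0.224, -0.002, -0.0]
contact_force: [0.3, 0.2, -0.8]
width: 0.223
```

Call:
send_rows([
  {"xyz":[0,0,0],"rot":[0,0,-21],"fingers":1},
  {"xyz":[0,0,0],"rot":[0,0,-21],"fingers":1},
  {"xyz":[0,0,0],"rot":[0,0,-21],"fingers":1},
  {"xyz":[0,0,0],"rot":[0,0,-21],"fingers":1},
  {"xyz":[0,0,0],"rot":[0,0,-21],"fingers":1},
])

```text
t: 30.75
tool_pos: [0.6296, -0.2852, 0.3792]
eef_rot: [0.999, -0.047, -0.001, -0.0]
contact_force: [-0.1, -0.0, -0.3]
width: 0.226
```

```bash
python3 -c "
from h import *
go(.63,-.286,.21,-5)
d=optics.get_image('wrist');s=optics.get_image('scene');cv2.imwrite('pics/t24.png',np.hstack([cv2.resize(d['img'],(400,300)),cv2.resize(s['img'],(400,300))]))"
```

```text
t 30.75 pos [ 0.6296 -0.2852  0.3792] yaw -5.4 w 0.226 F [-0.1 -0.  -0.3]
  xyz [0.021 0.022 4.231] rot [-0.04  0.1  -0.39]
```

View pics/t24.png

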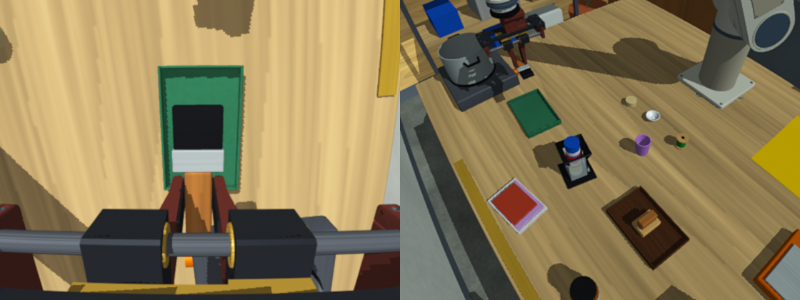

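Call:
send_rows([
  {"xyz":[0.02,0.02,1.0],"rot":[0,0,0],"fingers":1},
  {"xyz":[0.02,0.02,2.0],"rot":[0,0,0],"fingers":1},
  {"xyz":[0.02,0.02,3.0],"rot":[0,0,0],"fingers":1},
  {"xyz":[0.02,0.02,4.0],"rot":[0,0,0],"fingers":1},
  {"xyz":[0.02,0.02,4.0],"rot":[0,0,0],"fingers":1},
])

```text
t: 31.27
tool_pos: [0.6271, -0.285, 0.2116]
eef_rot: [0.999, -0.046, -0.006, -0.003]
contact_force: [-2.1, 1.7, -0.7]
width: 0.223
```

Call:
send_rows([
  {"xyz":[0,0,0],"rot":[0,0,0],"fingers":1},
  {"xyz":[0,0,0],"rot":[0,0,0],"fingers":1},
  {"xyz":[0,0,0],"rot":[0,0,0],"fingers":1},
])

```text
t: 31.52
tool_pos: [0.6318, -0.2873, 0.2237]
eef_rot: [0.999, -0.044, 0.002, 0.001]
contact_force: [-0.0, 0.0, -0.2]
width: 0.224
```

```bash
python3 -c "
from h import *
go(.63,-.286,.1893,-5)
d=optics.get_image('wrist');s=optics.get_image('scene');cv2.imwrite('pics/t25.png',np.hstack([cv2.resize(d['img'],(400,300)),cv2.resize(s['img'][50:230,70:250],(300,300))]))"
```

```text
t 31.52 pos [ 0.6318 -0.2873  0.2237] yaw -5.1 w 0.224 F [-0.   0.  -0.2]
  xyz [-0.052 -0.03   0.86 ] rot [ 0.1  -0.27 -0.09]
```

View pics/t25.png

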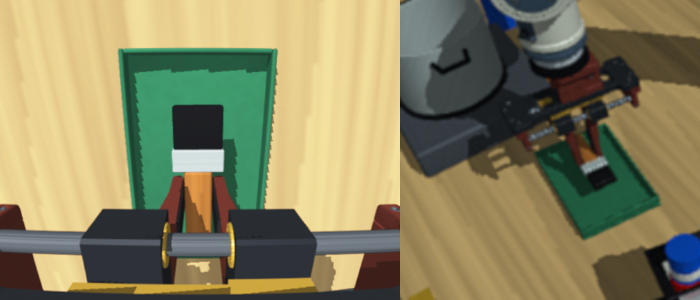

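Call:
send_rows([
  {"xyz":[0,0,0.3],"rot":[0,0,0],"fingers":1},
  {"xyz":[0,0,0.55],"rot":[0,0,0],"fingers":1},
  {"xyz":[0,0,0.7],"rot":[0,0,0],"fingers":1},
  {"xyz":[0,0,0.7],"rot":[0,0,0],"fingers":1},
  {"xyz":[0,0,0.7],"rot":[0,0,0],"fingers":1},
])

```text
t: 32.03
tool_pos: [0.6301, -0.2865, 0.1913]
eef_rot: [0.999, -0.044, -0.001, -0.0]
contact_force: [-0.6, 0.0, -0.8]
width: 0.227
```

```bash
python3 -c "
from h import *
go(.63,-.286,.1888,-5)"
```

```text
t 32.03 pos [ 0.6301 -0.2865  0.1913] yaw -5.0 w 0.227 F [-0.6  0.  -0.8]
  xyz [-0.004 -0.013  0.062] rot [-0.04  0.1  -0.04]
```

Call:
send_rows([
  {"xyz":[0,0,0.05],"rot":[0,0,0],"fingers":1},
  {"xyz":[0,0,0.05],"rot":[0,0,0],"fingers":1},
  {"xyz":[0,0,0.05],"rot":[0,0,0],"fingers":1},
])

```text
t: 32.28
tool_pos: [0.6306, -0.2868, 0.1904]
eef_rot: [0.999, -0.044, 0.0, 0.0]
contact_force: [0.0, -0.5, 0.5]
width: 0.226
```

Call:
send_rows([
  {"xyz":[0,0,0],"rot":[0,0,0],"fingers":0.5},
  {"xyz":[0,0,0],"rot":[0,0,0],"fingers":0.5},
  {"xyz":[0,0,0],"rot":[0,0,0],"fingers":0.5},
  {"xyz":[0,0,0],"rot":[0,0,0],"fingers":0.5},
  {"xyz":[0,0,-0.4],"rot":[0,0,0],"fingers":0.5},
])

```text
t: 32.7
tool_pos: [0.6293, -0.2861, 0.204]
eef_rot: [0.999, -0.044, -0.002, -0.001]
contact_force: [-0.1, 0.4, 0.2]
width: 0.494
```

Call:
send_rows([
  {"xyz":[0,0,-1],"rot":[0,0,0],"fingers":0.5},
  {"xyz":[0,0,-2],"rot":[0,0,0],"fingers":0.5},
  {"xyz":[0,0,-3],"rot":[0,0,0],"fingers":0.5},
  {"xyz":[0,0,-4],"rot":[0,0,0],"fingers":0.5},
  {"xyz":[0,0,-4],"rot":[0,0,0],"fingers":0.5},
])

```text
t: 33.12
tool_pos: [0.6325, -0.2876, 0.3773]
eef_rot: [0.999, -0.044, 0.007, 0.003]
contact_force: [1.2, -0.2, 0.7]
width: 0.501
```

Call:
send_rows([
  {"xyz":[1.5,0,0],"rot":[0,0,0],"fingers":0.5},
  {"xyz":[-2.5,1.5,0],"rot":[0,0,0],"fingers":0.5},
  {"xyz":[-3.5,1.5,0],"rot":[0,0,0],"fingers":0.5},
  {"xyz":[-4.5,1.5,0],"rot":[0,0,0],"fingers":0.5},
  {"xyz":[-4.5,1.5,0],"rot":[0,0,0],"fingers":0.5},
])

```text
t: 33.53
tool_pos: [0.5075, -0.3225, 0.3665]
eef_rot: [0.999, -0.044, -0.0, 0.0]
contact_force: [-0.8, -0.5, 0.1]
width: 0.503
```

Call:
send_rows([
  {"xyz":[0,0,0],"rot":[0,0,0],"fingers":0.5},
  {"xyz":[0,0,0],"rot":[0,0,0],"fingers":0.5},
  {"xyz":[0,0,0],"rot":[0,0,0],"fingers":0.5},
])

```text
t: 33.78
tool_pos: [0.5094, -0.3228, 0.3677]
eef_rot: [0.999, -0.044, 0.001, 0.001]
contact_force: [-0.4, 0.0, -0.4]
width: 0.5
```

```bash
python3 -c "
from h import *
o=telemetry.get_obs();print(o['t'],o['tool_pos'])
t=optics.get_image('top');s=optics.get_image('scene')
cv2.imwrite('pics/t26.png',t['img']);cv2.imwrite('pics/s26.png',cv2.resize(s['img'][60:360,110:510],(800,600),interpolation=cv2.INTER_CUBIC))
m=mask(t['img'],(130,80,40),(160,255,255));c=blobs(m,(225,228,28,28))[0];print(plane(t,cv2.fitEllipse(c)[0],.055))"
```

```text
33.7833 [ 0.50938142 -0.32282024  0.36768219]
[[0.44843839 0.06918714 0.055     ]]
```

View pics/t26.png

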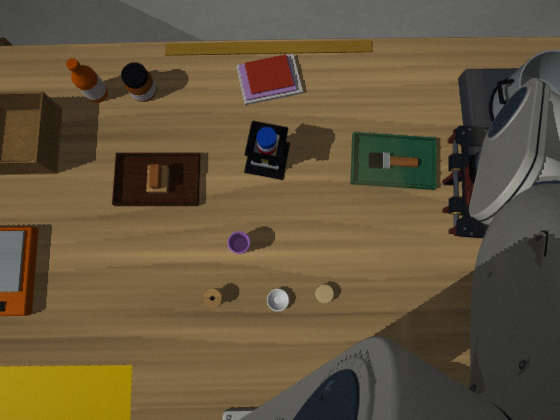

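View pics/s26.png

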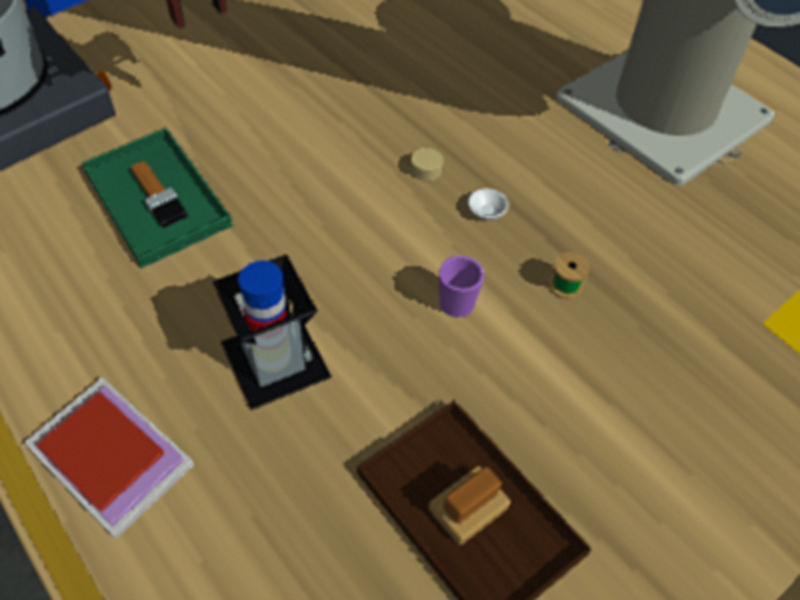

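```bash
python3 -c "
from h import *
a=optics.get_image('top');s=optics.get_image('scene')
rows=[]
for d,r in((a,(245,115,50,40)),(s,(205,170,70,60))):
  m=mask(d['img'],*HSV['blue']);c=blobs(m,r)[0];print(cv2.boundingRect(c),np.round(proj(d,[[.648,.007,.143]]),1),np.round(cv2.fitEllipse(c)[0],1))
print(robot.hand_in())"
```

```text
(256, 127, 20, 22) [[266.3 135.6]] [265.8 136.9]
(229, 191, 23, 23) [[239.7 197.6]] [240.5 201.6]
the job is handed in; nothing more can be done
None
```

I loaded the three jars into the feeder, laid the printing block in the dark tray and the brush in the green tray, then handed the job in at about 34 s.

- **Feeder:** yellow is at the bottom, red in the middle and blue on top, all upright. Blue's cap shows in both cameras where a correctly seated top jar should be, to within a few pixels.
- **Printing block:** it lies flat, handle up, near the middle of the dark wooden tray.
- **Brush:** it lies flat along the green tray, the same way up as before.
- **Lilac cup:** it measured the same to under 1 mm before and after, at about (0.448, 0.069).
- **Limits:** the wrist force readings stayed at about 6 N or less. The gripper was clear of everything at hand-in.

One measurement disagreed. My first estimate of the green tray's centre was about 9 mm off in y because the outline fit was skewed by perspective. I re-measured it from the tray's corners before placing the brush. No other check failed.

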